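Stack the matching trays on the shaker and clamp them

TASK

Load the shaker: stack the two loose trays that match the one on its platform onto that tray, each nested fully down in the one below, and leave the trays that do not nest, and everything else on the bench, where they are. Then slide the stop up until the stack stands flat against the fence, and only then turn the knurled thumbscrew clockwise until it seats, stopping as its resistance rises. Force nothing, and let go at the end.

Things in the scene. Friction and masses are not known exactly. Their poses are not given: they have to be found in the camera images.
- shaker: Orbital shaker fixed on the bench: white housing 300 x 216 mm, flat 290 x 200 mm platform with a dark rubber mat, its top 96 mm above the bench. Origin: centre of its underside; x runs along the platform from the sliding stop towards the fixed fence, z up. The platform does not move.
- fence (a point): Middle of the fence's inner face, at mat level. The fence is an upright bar 28 mm high and 124 mm wide across the +x end of the platform; its inner face looks along the shaker's -x. A tray standing end-on against it has its centre 65 mm from this face.
- clamp (a joint): Sliding stop in the platform slot, m: 0 = fully back, grows towards the fence. An aluminium angle: foot 78 x 44 x 8 mm, upright face 64 mm wide, 26 mm high, its front 58 mm fenceward of the screw axis. Drags with about 2.5 N, stays where left; drawn along by the thumbscrew head, or pushed. At 0.060 it touches a tray that stands against the fence; its travel ends at 0.075.
- screw_grip (a point): Centre of the knurled steel thumbscrew head, on its upright axis, 35 mm above the mat. The head is a cylinder 32 mm in diameter, from 24 to 46 mm above the mat; below it a thin shank and the stop's foot (top 8 mm above the mat). It travels with the stop.
- screw (a joint): Turn of the thumbscrew in its thread, rad; grows clockwise seen from above (tightening). Starts at 0 to 0.5, turns against a light 0.06 N m and seats at 2.4, where it goes no further. Stays where left. Takes more than one grip.
- strain (a joint): How far the screw's shank is wound up once the thread has seated, rad: near 0 while it turns freely, then grows as the head is turned on, at 2 N m per rad, so the resistance climbs steeply; springs back to 0 when let go. Over 0.4 (0.8 N m) is over-tightened.
- tray_first: White plastic incubation tray on the platform, long side roughly along the shaker's x, 6 to 22 mm short of the fence: open, 130 (x) x 64 (y) x 30 mm (z). Origin: centre of its underside. The lowest 10 mm is a foot, 118 x 52 mm, above it full size, mouth 122 x 56 mm. A like tray's foot drops 10 mm into the mouth (2 mm free all round), its origin then 20 mm above this one's, either way round.
- tray_1: Loose tray on the bench, of the same type, shape and size as tray_first (130 x 64 x 30 mm, stepped foot), about 0.15 kg. Origin: centre of its underside; x along its length. If gripped across its 64 mm width by the upper walls, about 25 mm above its underside, the fingertips stay clear of a tray below.
- tray_2: Second loose tray of the same type, in all respects like tray_1.
- tray_straight: Does not match: white plastic, the same 130 x 64 x 30 mm outside, but its sides run straight down to the bench, with no stepped foot and no ledge inside, so it will not nest. Origin: centre of its underside; x along its length.
- tray_round: Does not match: white plastic, 140 x 64 x 30 mm, with half-round ends, so its foot is too long for the mouth of the others. Origin: centre of its underside; x along its length.
- sample_cup: Bystander: lidded sample cup, 66 mm across, 73 mm high. Origin: centre of its underside.
- marker: Bystander: marker pen 126 mm long, 15 mm thick, lying along its x.
- tape: Bystander: roll of paper tape lying flat, 92 mm across, 24 mm high. Origin: centre of its underside.
- timer: Bystander: flat bench timer 62 x 62 x 16 mm. Origin: centre of its underside.
- gel_bottle: Bystander: pump bottle 72 mm across, 173 mm high. Origin: centre of its underside.
There are look-alikes about, which are no part of the job. Leave any blue, brown or turquoise look-alike of the tray_2 alone.

How it is judged:
By the outcome, as a careful person would: the job done as asked, in the order asked, and still so for the second after the job is handed in, with the robot touching nothing.
It also fails if it takes over 72 s, if anything falls off the work surface, if the arm or the gripper's body presses on something with over 40 N, if the wrist force passes 120 N, or if a joint passes its speed limit or range.

ROBOT

A 7-joint arm with a two-finger parallel gripper is mounted at the origin on the work surface. World frame = base frame: x ahead of the robot, y to its left, z up, the work surface at z = 0. Lengths are in m, angles in rad, forces in N, time in s.
With the tool pointing down it reaches from about 0.425 to 1.025 m from the base axis. Payload 9.4 kg.
Tool frame: the origin (TCP) lies at the very end of the fingers, on their centre line; the grasp point (between the pads) lies 19 mm behind it (grip_point_offset is the distance from the TCP to the grasp point, in m); z points along the fingers, y is the direction in which the jaws open and shut (so a half turn about z gives the same grasp; the last joint's range is limited). The gripper opens to 85 mm and grips with 20 to 120 N. Pads are 22 mm wide; open, the fingers measure 114 mm over their backs; the gripper's body (76 mm by 85 mm) begins 54 mm behind the grasp point. The pads swing forward as they close: fully open they stand 13 mm farther back than shut.
Start: joints at [1.066, 0.599, -0.003, 1.599, 0.002, 0.943, -0.08], TCP at [0.301, -0.66, 0.231] pointing down, gripper open.
Joint ranges: [-2.57, 2.57], [-0.35, 1.97], [-1.29, 1.29], [0.11, 2.56], [-1.05, 4.19], [0.11, 1.86], [-2.63, 2.63]. Speed limits (rad/s): [2.22, 2.22, 3.01, 3.01, 3.14, 3.14, 3.14].

INTERFACE

Orientations are given as [roll, pitch, yaw] about the fixed x, y, z axes, in that order (R = Rz(yaw) Ry(pitch) Rx(roll)).
In Python, from plant import get_obs, camera, sign_off, grip_point_offset gives the robot as it stands. The module is installed in compiled form; this text tells all that it offers.
- The arm moves only by the tool play_rows, never from a script. Its argument "commands" is a list of rows, each a list of 3 entries, a list of its own where there are three numbers: the turn, a rotation vector about the world's x, y, z in degrees, then the shift along the world's x, y, z in mm, then the opening, from 0 (shut) to 1 (fully open). A call has 1 to 8 rows; each row shifts and turns the pose as measured when the row begins; what a row does not reach is not made up. A row lasts 1/12 s, in which the tool goes at most 41.7 mm and 7.16 degrees, less where a joint would pass 70% of its speed; a pose out of reach is approached as far as the arm can. A call with a gripper value outside its range is refused whole. The fingers move at their own pace and stop on an object; "grip_force" is the grip in N (left out, the last holds). Time passes only in rows, so rows that do not move let the fingers close. It gives the time, the measured TCP pose, the force and the opening at its end, in the units of the state.
- get_obs(): the state, without advancing time (a new reading comes with each control period).
- camera(name): name is "scene" or "top" or "wrist"; returns a dict with "frame" (400x640x3 uint8, red, green, blue), "fx", "fy", "cx", "cy" (pixels), "view" (4x4, takes a point from world to camera coordinates). Camera axes: x right, y down, z forward; pixel columns grow to the right and rows downward; lengths in m; the calibration is good to about 2 mm. A picture is of the moment at which its call begins. There is no depth.
- sign_off(): hands the job in, once; it reports no verdict.
The state is a dict: "time": time; "joint_positions": joint angles; "joint_vel": joint speeds; "joint_efforts": joint torques, N m; "tool_pos": TCP position; "tcp_rot": TCP orientation; "ft_force": force on the tool from outside, world axes, zero at the start; "ft_torque": the same for the moment, N m; "finger_gap": opening from 0.0 (shut) to 1.0 (fully open).
Only numpy, scipy, OpenCV 4.12 (cv2) and the standard library are available. Lean on these libraries where they do the work, as an engineer would, in place of code of your own. Each camera call takes 0.05 s, during which the arm holds its last target.

## Working session

There is one attempt and no reset: what is moved stays moved. The work goes in short steps, Python scripts to look and compute and a tool call to move; the robot and the scene stay as the last step left them, time stands still between calls to the robot, and variables do not carry over. Pictures are saved under pics/ and viewed, and the job is handed in when it is done.

Besides the shell and the picture viewer there is one more tool, called after "Request:" as name(argument=value, ...), one argument or row to a line, values as JSON. play_rows: Moves the arm, as the interface text tells. Its arguments: {"type":"object","properties":{"commands":{"type":"array"},"grip_force":{"type":"number"}},"required":["commands"]}

```bash
mkdir -p pics; ls
python3 - <<'E'
from plant import *
import cv2,numpy as np,pickle
o=get_obs();print({k:np.round(v,3) for k,v in o.items()},grip_point_offset)
for n in("scene","top","wrist"):
    c=camera(n);cv2.imwrite(f"pics/{n}0.png",c["frame"][:,:,::-1]);pickle.dump(c,open(f"{n}.pkl","wb"))
    print(n,c["fx"],c["cx"],c["cy"],np.round(c["view"],3).tolist())
E
```

```text
pics
{'time': np.float64(0.0), 'joint_positions': array([ 1.066,  0.6  , -0.003,  1.6  ,  0.002,  0.943, -0.08 ]), 'joint_vel': array([-0.   , -0.   , -0.001, -0.001, -0.   ,  0.   ,  0.   ]), 'joint_efforts': array([ 0.0000e+00, -7.7644e+01,  1.5650e+00, -2.5800e+01,  1.2000e-02,
        9.0000e-03, -0.0000e+00]), 'tool_pos': array([ 0.301, -0.659,  0.23 ]), 'tcp_rot': array([-3.14 ,  0.   ,  0.428]), 'ft_force': array([-0.29 ,  0.266, -0.126]), 'ft_torque': array([-0.017,  0.032, -0.035]), 'finger_gap': np.float64(0.997)} 0.0187
scene 369.3896193630381 326.41777863212945 192.15515376950313 [[-0.855, 0.518, -0.016, 0.466], [0.375, 0.597, -0.709, -0.073], [-0.358, -0.612, -0.705, 1.45], [0.0, 0.0, 0.0, 1.0]]
top 459.08329492426094 316.88853378906487 199.8224457207068 [[0.023, -1.0, 0.004, -0.06], [-0.99, -0.024, -0.139, 0.489], [0.139, -0.0, -0.99, 1.292], [0.0, 0.0, 0.0, 1.0]]
wrist 315.1213275967037 322.42570582634374 204.77447969318015 [[0.416, -0.91, -0.001, -0.724], [-0.859, -0.393, 0.329, -0.043], [-0.299, -0.136, -0.944, 0.38], [0.0, 0.0, 0.0, 1.0]]
```

View pics/top0.png

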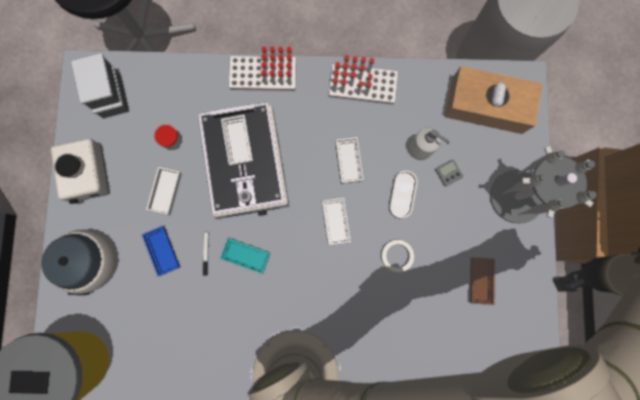

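View pics/scene0.png

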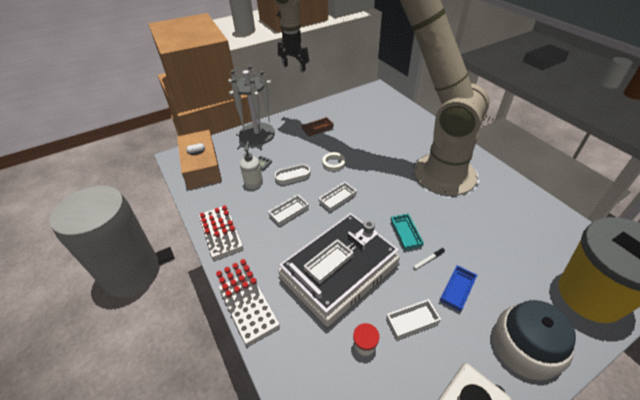

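View pics/wrist0.png

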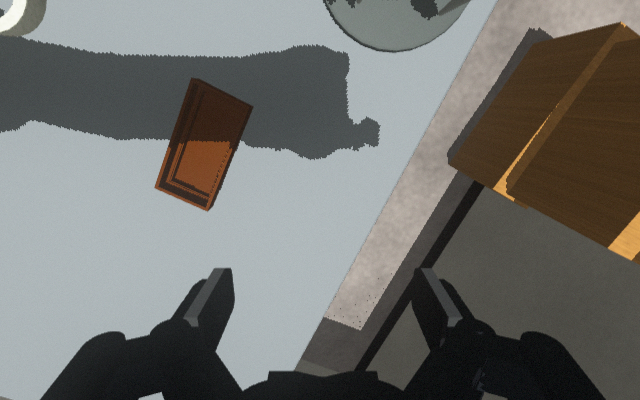

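Run:
```python
import cv2,numpy as np
t=cv2.imread("pics/top0.png");s=cv2.imread("pics/scene0.png")
R=lambda im,x,y,w,h,k:cv2.resize(im[y:y+h,x:x+w],None,fx=k,fy=k,interpolation=cv2.INTER_CUBIC)
cv2.imwrite("pics/c1.png",R(t,310,125,120,130,4.5))
cv2.imwrite("pics/c2.png",R(s,255,150,110,80,7))
cv2.imwrite("pics/c3.png",R(s,370,280,110,80,7))
cv2.imwrite("pics/c4.png",R(t,185,95,110,130,4.5))
```

```text
(no output)
```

View pics/c1.png

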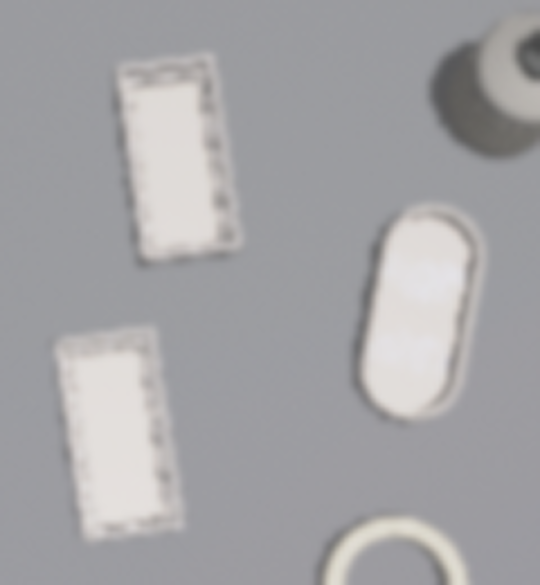

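View pics/c2.png

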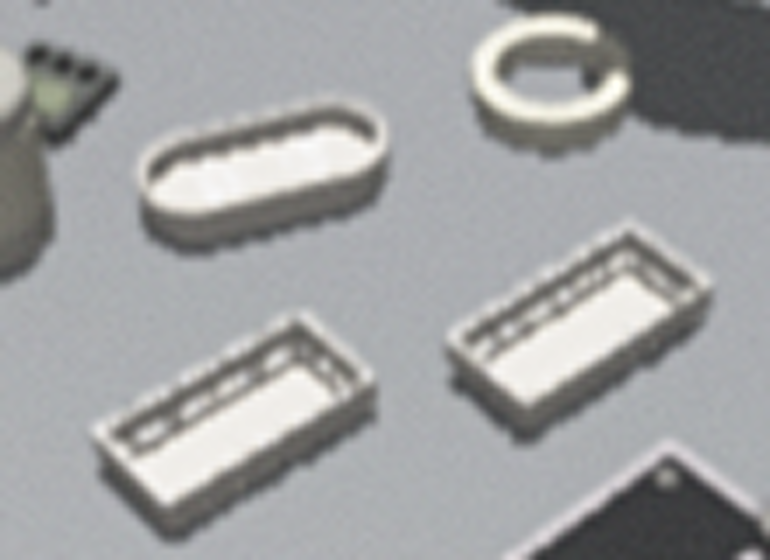

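View pics/c3.png

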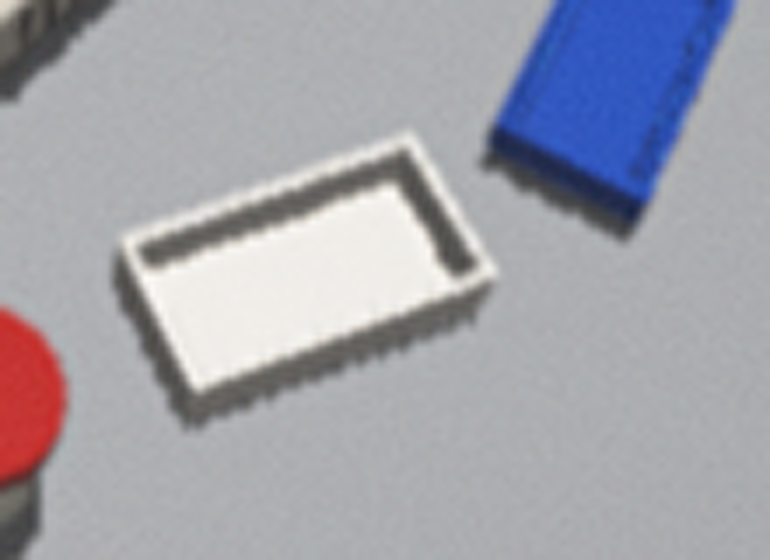

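View pics/c4.png

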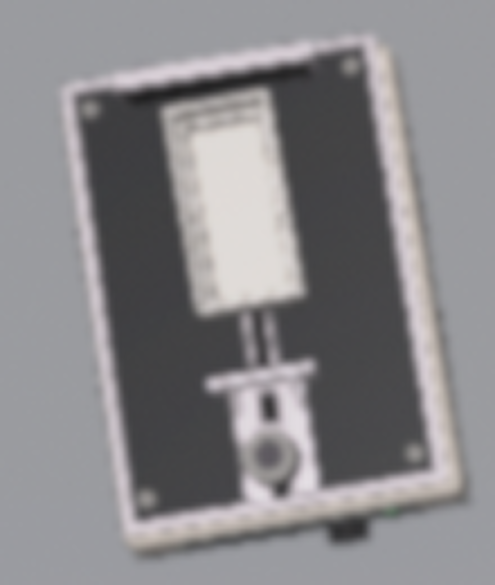

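```bash
cat > h.py <<'E'
import numpy as np,cv2,pickle
from scipy.optimize import least_squares
def ray(c,u,v,z):
    V=np.array(c["view"]);R=V[:3,:3];t=V[:3,3];o=-R.T@t
    d=R.T@np.array([(u-c["cx"])/c["fx"],(v-c["cy"])/c["fy"],1]);return (o+d*(z-o[2])/d[2])[:2]
def proj(c,P):
    V=np.array(c["view"]);q=(V[:3,:3]@np.atleast_2d(P).T).T+V[:3,3]
    return np.c_[c["fx"]*q[:,0]/q[:,2]+c["cx"],c["fy"]*q[:,1]/q[:,2]+c["cy"]]
def rect(c,uv,L,W,z):
    "uv order: +x-left(+y), +x right(-y), -x right, -x left ; returns x,y,yaw deg, residual px"
    loc=np.array([[L,W],[L,-W],[-L,-W],[-L,W]])/2
    def P(p):
        s,k=np.sin(p[2]),np.cos(p[2]);return np.c_[loc@np.array([[k,s],[-s,k]])+p[:2],np.full(4,z)]
    w=np.array([ray(c,*a,z) for a in uv]);d=w[0]+w[1]-w[2]-w[3]
    r=least_squares(lambda p:(proj(c,P(p))-uv).ravel(),[*w.mean(0),np.arctan2(d[1],d[0])],x_scale=[.1,.1,1])
    return r.x[0],r.x[1],np.degrees(r.x[2]),np.abs(r.fun).max()
E
python3 - <<'E'
from h import *
c=pickle.load(open("top.pkl","rb"))
m=lambda a,ox,oy,k=4.5:(np.array(a)+.5)/k-.5+[ox,oy]
print("A",np.round(rect(c,m([(118,65),(213,55),(243,250),(140,264)],310,125),.13,.064,.03),4))
print("B",np.round(rect(c,m([(55,343),(156,328),(184,528),(86,541)],310,125),.13,.064,.03),4))
print("F",np.round(rect(c,m([(162,103),(270,90),(305,297),(200,316)],185,95),.13,.064,.126),4))
s=m([(91,109),(350,66),(415,453),(147,498)],185,95)
w=np.array([ray(c,*a,.096) for a in s]);print(w,w.mean(0),np.degrees(np.arctan2(*(w[0]+w[1]-w[2]-w[3])[::-1])))
print("head",ray(c,*m([272,452],185,95),.142)); print("fence",[ray(c,*m(a,185,95),.124) for a in [(130,86),(310,57)]])
E
```

```text
A [ 0.6118 -0.141   8.2083  0.6521]
B [ 0.4299 -0.1061  9.4043  0.3265]
F [ 0.6392  0.1748 11.8888  1.2427]
[[0.70442832 0.27276861]
 [0.73640385 0.11160933]
 [0.49128235 0.06199425]
 [0.45960954 0.22452359]] [0.59793102 0.16772395] 11.295543002280585
head [0.48302048 0.14228491]
fence [array([0.71069027, 0.24250629]), array([0.73190064, 0.13286081])]
```

Request:
play_rows(
  commands=[
    [[0,0,-2],[20,34,0],1],
    [[0,0,-2],[20,34,0],1],
    [[0,0,-2],[20,34,0],1],
    [[0,0,-2],[20,34,0],1],
    [[0,0,-2],[20,34,0],1],
    [[0,0,-2],[20,34,0],1],
    [[0,0,-2],[20,34,0],1],
    [[0,0,-2],[20,34,0],1],
  ],
  grip_force=40,
)

```text
time: 0.82
tool_pos: [0.4542, -0.385, 0.2274]
tcp_rot: [-3.141, 0.007, 0.118]
ft_force: [0.7, -0.7, 0.1]
finger_gap: 0.996
```

Request:
play_rows(
  commands=[
    [[0,0,0.2],[22,34,0],1],
    [[0,0,0.2],[22,34,0],1],
    [[0,0,0.2],[22,34,0],1],
    [[0,0,0.2],[22,34,0],1],
    [[0,0,0.2],[22,34,0],1],
    [[0,0,0.2],[22,34,0],1],
    [[0,0,0.2],[22,34,0],1],
    [[0,0,0],[5,5,0],1],
  ],
)

```text
time: 1.48
tool_pos: [0.6181, -0.1244, 0.2269]
tcp_rot: [-3.137, 0.006, 0.149]
ft_force: [-1.1, 0.6, -0.3]
finger_gap: 1.002
```

```bash
cat > look.py <<'E'
import sys,cv2,pickle,numpy as np
from plant import get_obs,camera
n,t=sys.argv[1:3]
c=camera(n);f=c["frame"][:,:,::-1];cv2.imwrite(f"pics/{t}.png",f);pickle.dump(c,open(f"{t}.pkl","wb"))
if len(sys.argv)>3:
    x,y,w,h=map(int,sys.argv[3].split(","));k=min(800/w,600/h)
    cv2.imwrite(f"pics/{t}.png",cv2.resize(f[y:y+h,x:x+w],(int(w*k),int(h*k)),interpolation=cv2.INTER_CUBIC));print("scale",k)
o=get_obs();print(round(float(o["time"]),2),np.round(o["tool_pos"],4),np.round(np.degrees(o["tcp_rot"]),2),"F",np.round(o["ft_force"],1),"T",np.round(o["ft_torque"],3),"gap",round(float(o["finger_gap"]),3),"j",np.round(o["joint_positions"],2))
V=np.array(c["view"]);print("campos",np.round(-V[:3,:3].T@V[:3,3],3))
E
python3 look.py wrist w1
```

```text
1.53 [ 0.6178 -0.1259  0.2267] [-179.77    0.39    8.5 ] F [1.9 1.  0.8] T [-0.024 -0.079 -0.037] gap 1.0 j [ 0.08  0.49  0.05  1.83 -0.03  0.83 -1.28]
campos [ 0.703 -0.112  0.368]
```

View pics/w1.png

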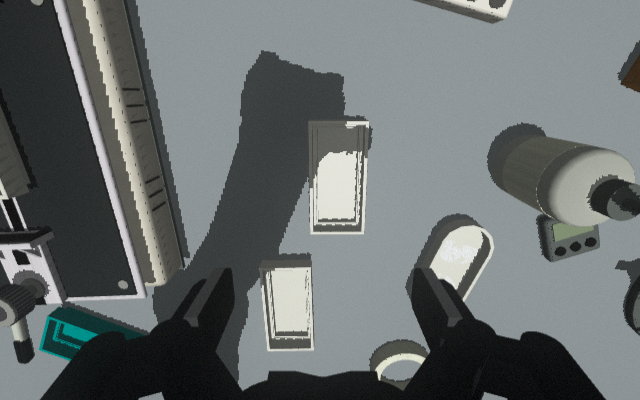

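Run:
```python
import cv2
f=cv2.imread("pics/w1.png")
cv2.imwrite("pics/w1a.png",cv2.resize(f[105:255,250:400],None,fx=4,fy=4,interpolation=cv2.INTER_CUBIC))
cv2.imwrite("pics/w1b.png",cv2.resize(f[235:360,220:360],None,fx=4,fy=4,interpolation=cv2.INTER_CUBIC))
```

```text
(no output)
```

View pics/w1a.png

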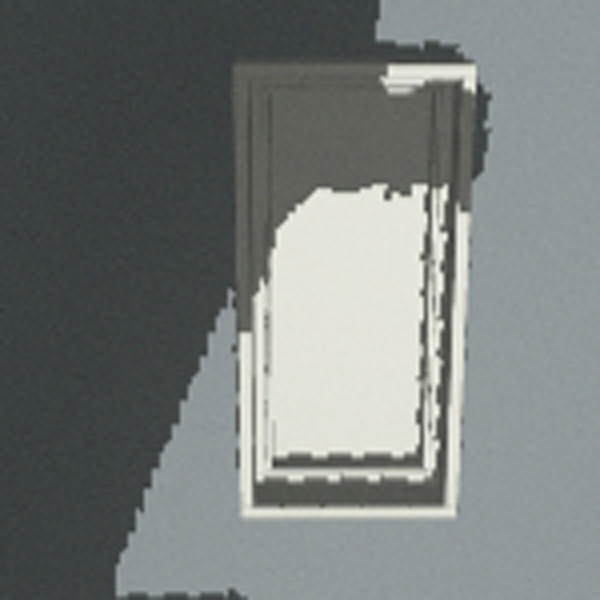

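View pics/w1b.png

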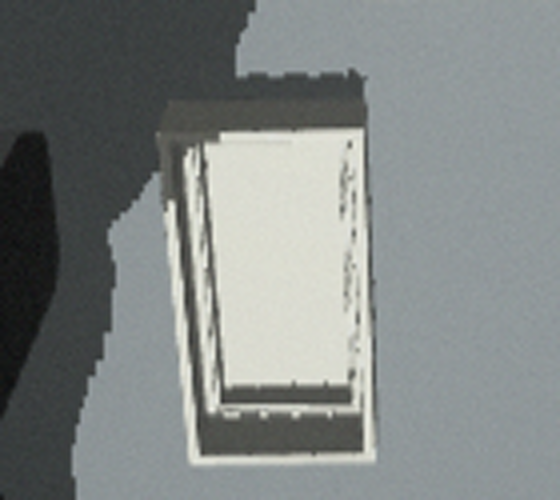

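Run:
```python
from h import *
c=pickle.load(open("w1.pkl","rb"))
m=lambda a,ox,oy,k=4:(np.array(a)+.5)/k-.5+[ox,oy]
print("A",np.round(rect(c,m([(233,62),(476,62),(457,518),(241,518)],250,105),.13,.064,.03),4))
print("B",np.round(rect(c,m([(157,130),(365,128),(376,462),(190,463)],220,235),.13,.064,.03),4))
```

```text
A [ 0.6149 -0.141   8.7776  0.4878]
B [ 0.4339 -0.106   9.5468  0.3029]
```

Request:
play_rows(
  commands=[
    [[0,-0.4,0.2],[-4,-15,-10],1],
    [[0,0,0],[0,0,-35],1],
    [[0,0,0],[0,0,-35],1],
    [[0,0,0],[0,0,-35],1],
    [[0,0,0],[0,0,-35],1],
    [[0,0,0],[0,0,-25],1],
    [[0,0,0],[0,0,0],1],
  ],
)

```text
time: 2.12
tool_pos: [0.6142, -0.1431, 0.0476]
tcp_rot: [3.141, -0.007, 0.155]
ft_force: [-0.9, 0.1, -0.5]
finger_gap: 1.001
```

```bash
python3 look.py wrist w2
```

```text
2.17 [ 0.6149 -0.1434  0.0496] [179.92  -0.46   8.85] F [-0.7 -0.   0.3] T [0.017 0.057 0.044] gap 1.001 j [ 0.12  0.72  0.03  1.95 -0.04  0.46 -1.24]
campos [ 0.697 -0.13   0.19 ]
```

View pics/w2.png

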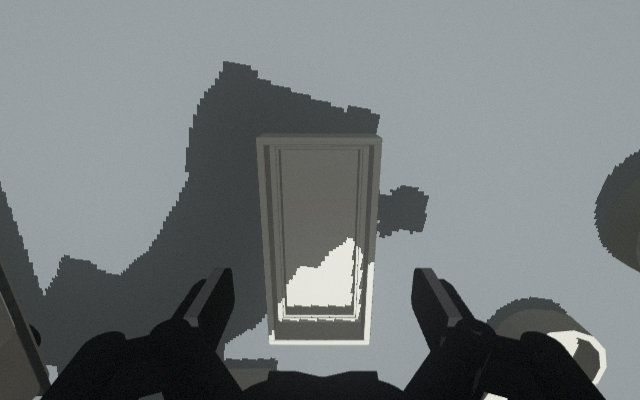

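Run:
```python
from h import *
c=pickle.load(open("w2.pkl","rb"))
print("A",np.round(rect(c,np.array([(257,137),(381.5,137),(369.5,344),(268.5,344)]),.13,.064,.03),4))
print(proj(c,[[.6149,-.1434,.0496],[.6149,-.1434,.0686]]))
```

```text
A [ 0.6147 -0.1412  8.7009  2.0122]
[[323.25692579 271.56469849]
 [323.42611461 293.67651625]]
```

Request:
play_rows(
  commands=[
    [[0,0.4,0],[0,2,-22],1],
    [[0,0,0],[0,0,-16],1],
    [[0,0,0],[0,0,-3],1],
    [[0,0,0],[0,0,0],0.6],
    [[0,0,0],[0,0,0],0.6],
    [[0,0,0],[0,0,0],0.6],
    [[0,0,0],[0,0,0],0.6],
  ],
)

```text
time: 2.75
tool_pos: [0.6193, -0.1453, 0.0185]
tcp_rot: [3.137, -0.011, 0.151]
ft_force: [-0.2, -0.2, -2.0]
finger_gap: 0.729
```

```bash
python3 look.py scene w3 240,130,160,120;python3 look.py wrist w3b
```

```text
scale 5.0
2.8 [ 0.6195 -0.1454  0.0186] [179.71  -0.66   8.67] F [ 0.4  0.6 -1.6] T [-0.015  0.004 -0.015] gap 0.735 j [ 0.12  0.77  0.02  1.95 -0.04  0.41 -1.24]
campos [0.944 0.69  0.978]
2.85 [ 0.6193 -0.1453  0.0182] [179.72  -0.63   8.67] F [ 0.4  0.7 -2.5] T [-0.007  0.012  0.01 ] gap 0.729 j [ 0.12  0.77  0.02  1.96 -0.04  0.41 -1.24]
campos [ 0.702 -0.132  0.161]
```

View pics/w3.png

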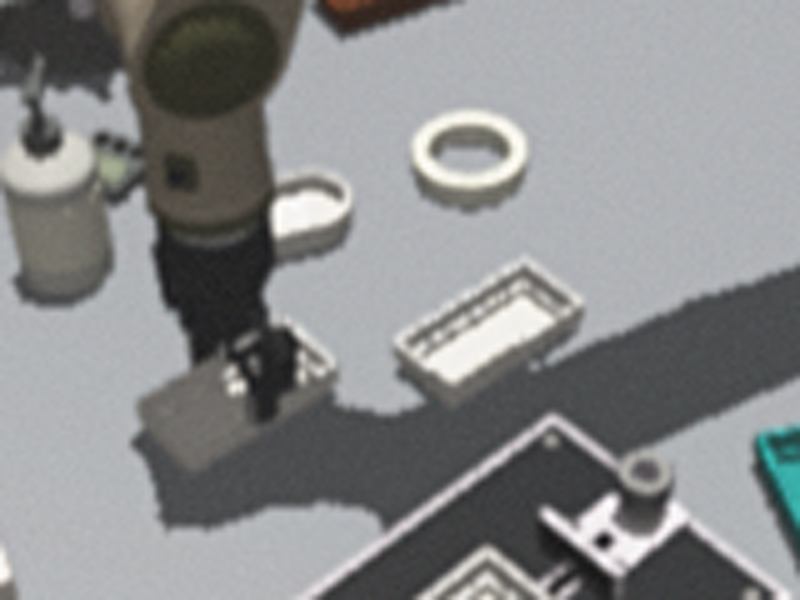

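View pics/w3b.png

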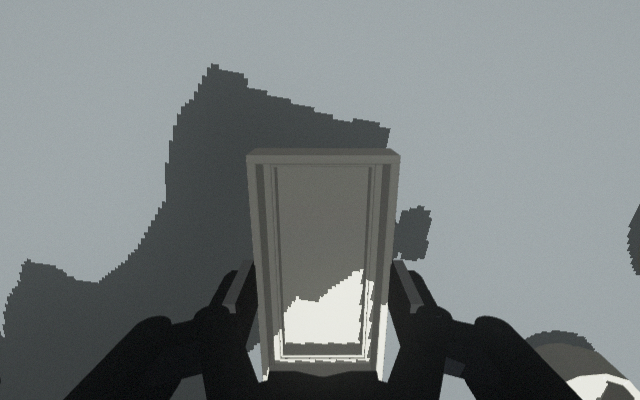

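Request:
play_rows(
  commands=[
    [[0,0,0],[0,0,0],1],
    [[0,0,0],[0,0,0],1],
    [[0.3,0.6,0],[-5,2,-9],1],
    [[0,0,0],[0,1,-6],1],
    [[0,0,0],[0,0,0],1],
  ],
)

```text
time: 3.27
tool_pos: [0.6148, -0.1422, 0.0037]
tcp_rot: [-3.14, -0.003, 0.151]
ft_force: [0.2, 0.1, 0.1]
finger_gap: 1.002
```

```bash
python3 look.py wrist w4
```

```text
3.32 [ 0.6146 -0.1424  0.0039] [-1.7991e+02 -1.7000e-01  8.6600e+00] F [-0.1 -0.6 -0.5] T [0.019 0.004 0.008] gap 0.999 j [ 0.13  0.79  0.02  1.96 -0.04  0.39 -1.24]
campos [ 0.698 -0.13   0.146]
```

Request:
play_rows(
  commands=[
    [[0,0,0],[0,1,2],0.6],
    [[0,0,0],[0,0,0],0.5],
    [[0,0,0],[0,0,0],0.5],
    [[0,0,0],[0,0,0],0.5],
    [[0,0,0],[0,0,0],0.5],
  ],
)

```text
time: 3.73
tool_pos: [0.6143, -0.1414, 0.0056]
tcp_rot: [-3.14, -0.002, 0.151]
ft_force: [-0.3, -0.7, -2.1]
finger_gap: 0.735
```

```bash
python3 look.py wrist w4
```

```text
3.78 [ 0.6143 -0.1414  0.0056] [-1.799e+02 -1.000e-01  8.660e+00] F [-0.5  0.3  0.2] T [0.044 0.007 0.048] gap 0.742 j [ 0.12  0.79  0.02  1.96 -0.04  0.39 -1.24]
campos [ 0.698 -0.129  0.147]
```

View pics/w4.png

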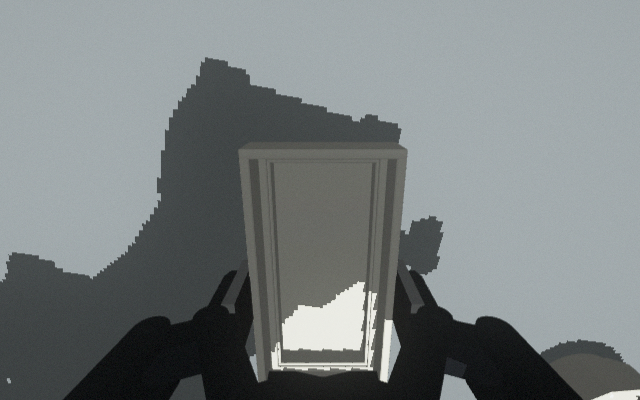

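Request:
play_rows(
  commands=[
    [[0,0,0],[0,0,20],0.5],
    [[0,0,0],[0,0,40],0.5],
    [[0,0,0],[0,0,40],0.5],
    [[0,0,0],[0,0,40],0.5],
    [[0,0,0.7],[0,30,40],0.5],
    [[0,0,0.7],[0,40,30],0.5],
    [[0,0,0.7],[2,40,10],0.5],
    [[0,0,0.7],[2,40,0],0.5],
  ],
)

```text
time: 4.45
tool_pos: [0.6133, -0.0086, 0.2215]
tcp_rot: [3.141, 0.004, 0.183]
ft_force: [1.6, 0.7, -1.8]
finger_gap: 0.738
```

```bash
python3 look.py wrist w5
```

```text
4.5 [0.6137 0.0027 0.2209] [-179.71    0.18   11.14] F [ 0.9  8.5 -1.5] T [ 0.702 -0.048  0.022] gap 0.74 j [-0.12  0.48  0.04  1.87 -0.03  0.79 -1.44]
campos [0.697 0.007 0.363]
```

View pics/w5.png

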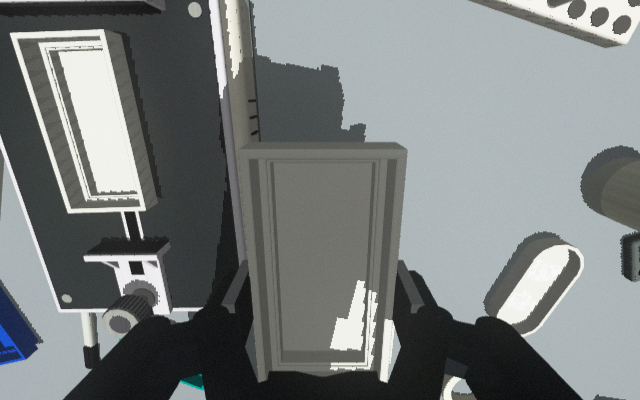

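Run:
```python
import cv2
f=cv2.imread("pics/w5.png")
cv2.imwrite("pics/w5a.png",cv2.resize(f[20:220,0:170],None,fx=3,fy=3,interpolation=cv2.INTER_CUBIC))
cv2.imwrite("pics/w5b.png",cv2.resize(f[130:390,230:420],None,fx=2.3,fy=2.3,interpolation=cv2.INTER_CUBIC))
```

```text
(no output)
```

View pics/w5a.png

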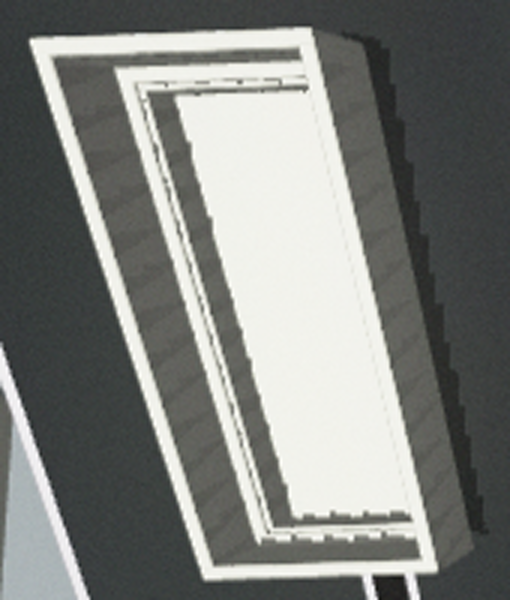

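View pics/w5b.png

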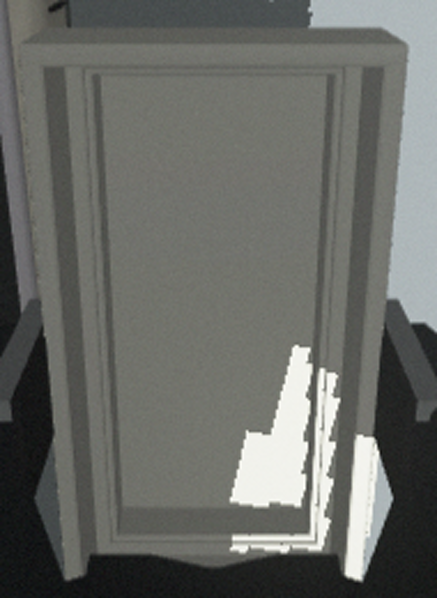

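Run:
```python
from h import *
c=pickle.load(open("w5.pkl","rb"))
m=lambda a,ox,oy,k=4:(np.array(a)+.5)/k-.5+[ox,oy]
print("F",np.round(rect(c,m([(30,38),(312,28),(437,575),(206,581)],0,20,3),.13,.064,.126),4))
V=np.array(c["view"]);cp=-V[:3,:3].T@V[:3,3];print(cp)
for tag in("w4","w5"):
    c=pickle.load(open(tag+".pkl","rb"))
    V=np.array(c["view"]);cp=-V[:3,:3].T@V[:3,3]
    z=.030 if tag=="w4" else .245
    w=np.array([ray(c,*a,z) for a in m([(22,44),(407,46)],230,130,2.3)])
    d=w[1]-w[0];print(tag,w,np.linalg.norm(d),"yaw",np.degrees(np.arctan2(d[0],-d[1])),w.mean(0))
# camera in tool frame from w4 (static)
```

```text
F [ 0.6406  0.1744 12.3191  1.2192]
[0.69745105 0.00735125 0.36268544]
w4 [[ 0.67497524 -0.10096501]
 [ 0.68406577 -0.16240666]] 0.06211049729722977 yaw 8.416070891395476 [ 0.67952051 -0.13168583]
w5 [[ 0.67275104  0.03407086]
 [ 0.68385428 -0.02734611]] 0.06241254714166671 yaw 10.247510075744849 [0.67830266 0.00336237]
```

Request:
play_rows(
  commands=[
    [[0,0,0.3],[6,36,0],0.5],
    [[0,0,0.3],[6,36,0],0.5],
    [[0,0,0.2],[6,36,-10],0.5],
    [[0,0,0.2],[5,30,-20],0.5],
    [[0,0,0],[2,10,-15],0.5],
    [[0,0,0],[0,2,-5],0.5],
    [[0,0,0],[0,0,0],0.5],
  ],
)

```text
time: 5.08
tool_pos: [0.636, 0.1584, 0.1698]
tcp_rot: [-3.135, 0.001, 0.221]
ft_force: [0.2, -0.7, -1.6]
finger_gap: 0.738
```

```bash
python3 look.py wrist w6
```

```text
5.13 [0.6361 0.1577 0.1702] [-1.796e+02  3.000e-02  1.261e+01] F [-0.4  0.4 -1.1] T [-0.    -0.034  0.028] gap 0.742 j [-0.34  0.58  0.03  1.82 -0.03  0.74 -1.65]
campos [0.719 0.176 0.311]
```

View pics/w6.png

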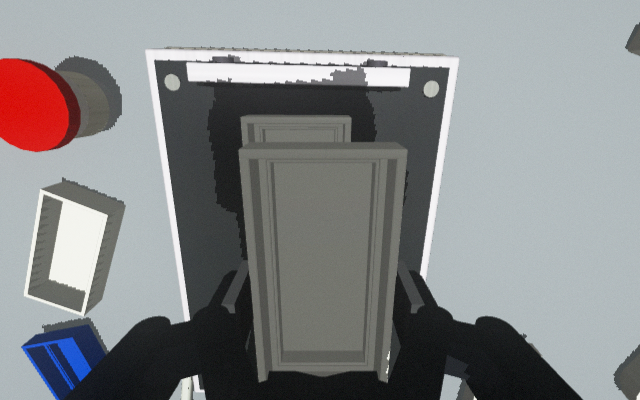

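Run:
```python
import cv2
f=cv2.imread("pics/w6.png")
cv2.imwrite("pics/w6a.png",cv2.resize(f[40:170,140:470],None,fx=2.4,fy=2.4,interpolation=cv2.INTER_CUBIC))
```

```text
(no output)
```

View pics/w6a.png

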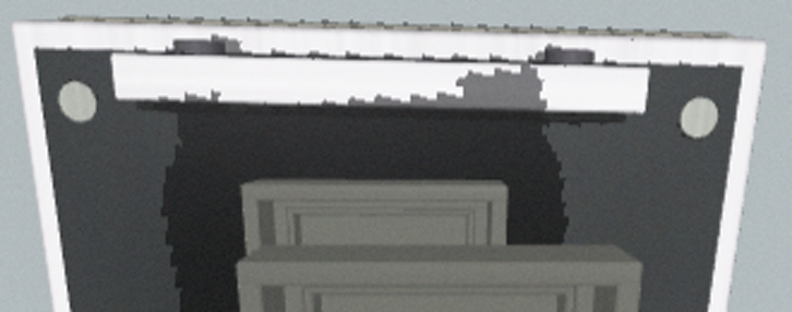

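Run:
```python
from h import *
c=pickle.load(open("w6.pkl","rb"))
m=lambda a,ox,oy,k:(np.array(a)+.5)/k-.5+[ox,oy]
def far(a,z):
    w=np.array([ray(c,*p,z) for p in m(a,140,40,2.4)]);d=w[1]-w[0]
    y=np.arctan2(d[0],-d[1]);return np.round([*(w.mean(0)-.065*np.array([np.cos(y),np.sin(y)])),np.degrees(y),np.linalg.norm(d)],4)
print("F",far([(243,185),(507,187)],.126)); print("held",far([(237,262),(642,262)],.1945))
a=[(112,98),(647,113)]
w=np.array([ray(c,*p,.124) for p in m(a,140,40,2.4)]);d=w[1]-w[0];print("fence top inner",w.mean(0),np.degrees(np.arctan2(d[0],-d[1])),np.linalg.norm(d))
s=np.array([ray(c,*p,.096) for p in m([(77,102),(699,118)],140,40,2.4)]);d=s[1]-s[0];print(np.degrees(np.arctan2(d[0],-d[1])),s)
```

```text
F [ 0.6405  0.1755 12.3127  0.0625]
held [ 0.6374  0.1583 12.7671  0.0623]
fence top inner [0.72174698 0.19189773] 11.196245846259796 0.12375316633602451
11.319495156876611 [[0.70525942 0.27305806]
 [0.73778167 0.11058784]]
```

Request:
play_rows(
  commands=[
    [[0.4,0,-0.4],[3,17,-12],0.5],
    [[0,0,0],[0,2,-12],0.5],
    [[0,0,0],[0,0,0],0.5],
  ],
)

```text
time: 5.38
tool_pos: [0.6405, 0.1721, 0.1472]
tcp_rot: [-3.13, -0.003, 0.207]
ft_force: [-0.6, -0.7, -2.9]
finger_gap: 0.737
```

```bash
python3 look.py wrist w7 140,40,330,170
```

```text
scale 2.4242424242424243
5.43 [0.6409 0.1724 0.1482] [-179.29   -0.23   11.83] F [ 0.4  0.6 -1.2] T [-0.057 -0.     0.031] gap 0.736 j [-0.36  0.62  0.02  1.82 -0.04  0.7  -1.67]
campos [0.724 0.188 0.289]
```

View pics/w7.png

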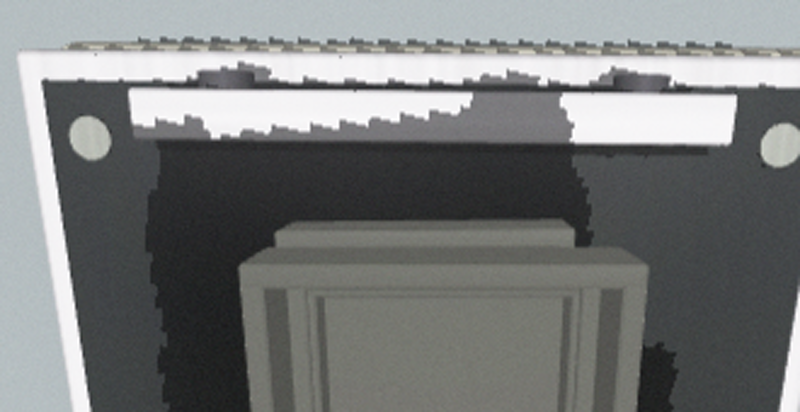

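```bash
cat >> h.py <<'E'
def far(c,a,z,ox,oy,k):
    w=np.array([ray(c,*p,z) for p in (np.array(a)+.5)/k-.5+[ox,oy]]);d=w[1]-w[0]
    y=np.arctan2(d[0],-d[1]);return np.round([*(w.mean(0)-.065*np.array([np.cos(y),np.sin(y)])),np.degrees(y),np.linalg.norm(d)],4)
E
python3 - <<'E'
from h import *
c=pickle.load(open("w7.pkl","rb"));k=800/330
print("F",far(c,[(275,231),(576,231)],.126,140,40,k),"held",far(c,[(239,265),(648,265)],.172,140,40,k))
E
```

```text
F [ 0.6406  0.1761 11.9601  0.0631] held [ 0.6416  0.1719 11.9884  0.0624]
```

Request:
play_rows(
  commands=[
    [[-0.7,0.2,0.2],[-1,4,-4],0.5],
    [[0,0,0],[0,1,-2],0.5],
    [[0,0,0],[0,0,0],0.5],
  ],
)

```text
time: 5.68
tool_pos: [0.6409, 0.1748, 0.1435]
tcp_rot: [3.141, 0.001, 0.207]
ft_force: [0.4, -1.0, -1.8]
finger_gap: 0.737
```

```bash
python3 look.py wrist w8 140,40,330,170
```

```text
scale 2.4242424242424243
5.73 [0.6409 0.175  0.1437] [1.7996e+02 3.0000e-02 1.1860e+01] F [ 0.4 -0.2 -1.7] T [-0.038  0.033 -0.04 ] gap 0.739 j [-0.37  0.62  0.03  1.82 -0.03  0.7  -1.69]
campos [0.724 0.193 0.285]
```

View pics/w8.png

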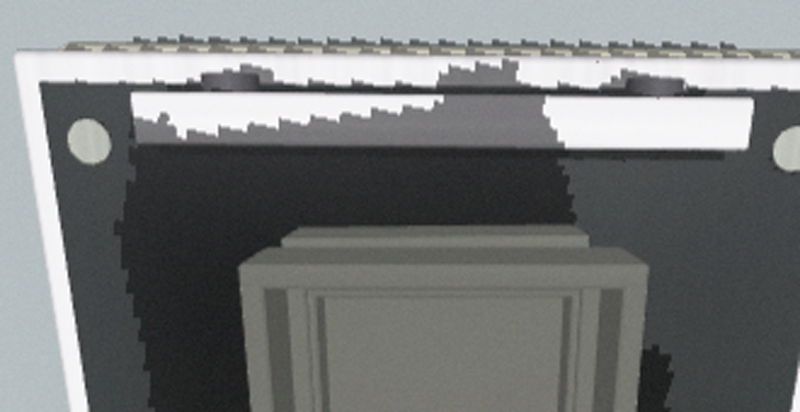

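Run:
```python
from h import *
c=pickle.load(open("w8.pkl","rb"));k=800/330
print("F",far(c,[(281,240),(589,239)],.126,140,40,k),"held",far(c,[(239,265),(648,265)],.1677,140,40,k))
```

```text
F [ 0.6402  0.1761 12.0636  0.0632] held [ 0.642   0.175  11.8771  0.0626]
```

Request:
play_rows(
  commands=[
    [[0,0,0.2],[-2,1.5,-7],0.5],
    [[0,0,0],[-0.5,0.5,-5],0.5],
    [[0,0,0],[0,0,-2],0.5],
  ],
)

```text
time: 5.98
tool_pos: [0.6388, 0.1769, 0.13]
tcp_rot: [3.141, -0.002, 0.21]
ft_force: [0.6, 0.1, -2.0]
finger_gap: 0.738
```

```bash
python3 look.py wrist w9 140,40,330,170
```

```text
scale 2.4242424242424243
6.03 [0.6386 0.1768 0.1296] [ 1.7996e+02 -6.0000e-02  1.2050e+01] F [-0.6 -0.4 -2. ] T [0.061 0.042 0.065] gap 0.738 j [-0.38  0.64  0.03  1.84 -0.03  0.67 -1.69]
campos [0.722 0.195 0.272]
```

View pics/w9.png

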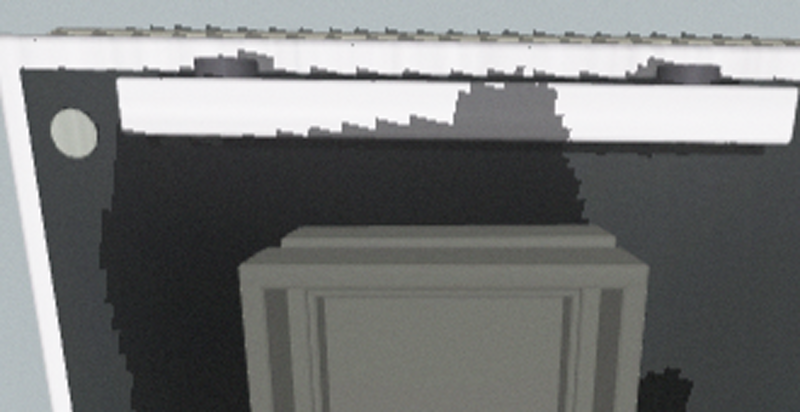

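Run:
```python
from h import *
c=pickle.load(open("w9.pkl","rb"));k=800/330
print("F",far(c,[(281,239),(616,238)],.126,140,40,k),"held",far(c,[(239,265),(648,265)],.1536,140,40,k))
```

```text
F [ 0.6406  0.176  12.2563  0.063 ] held [ 0.6398  0.177  12.0853  0.063 ]
```

Request:
play_rows(
  commands=[
    [[0,0,0],[0.5,0,-3],0.5],
    [[0,0,0],[0,0,-3],0.5],
  ],
)

```text
time: 6.2
tool_pos: [0.6392, 0.1768, 0.1234]
tcp_rot: [3.141, -0.001, 0.21]
ft_force: [-0.1, -0.3, -2.5]
finger_gap: 0.738
```

Request:
play_rows(
  commands=[
    [[0,0,0],[0.3,-0.3,-2],0.5],
    [[0,0,0],[0,0,-2],0.5],
  ],
)

```text
time: 6.37
tool_pos: [0.6393, 0.1767, 0.1214]
tcp_rot: [3.142, -0.001, 0.21]
ft_force: [-12.2, -4.4, 39.2]
finger_gap: 0.74
```

```bash
python3 look.py wrist w10;python3 look.py scene s10 260,200,160,120
```

```text
6.42 [0.6393 0.1767 0.1215] [-1.800e+02 -9.000e-02  1.204e+01] F [-6.7 -1.8 17.3] T [-0.018  1.408  0.21 ] gap 0.737 j [-0.38  0.65  0.03  1.84 -0.03  0.65 -1.69]
campos [0.722 0.194 0.263]
scale 5.0
6.47 [0.6393 0.1767 0.1215] [-1.800e+02 -1.000e-01  1.204e+01] F [-6.6 -1.8 17.7] T [0.022 1.469 0.127] gap 0.738 j [-0.38  0.65  0.03  1.84 -0.03  0.65 -1.69]
campos [0.944 0.69  0.978]
```

View pics/s10.png

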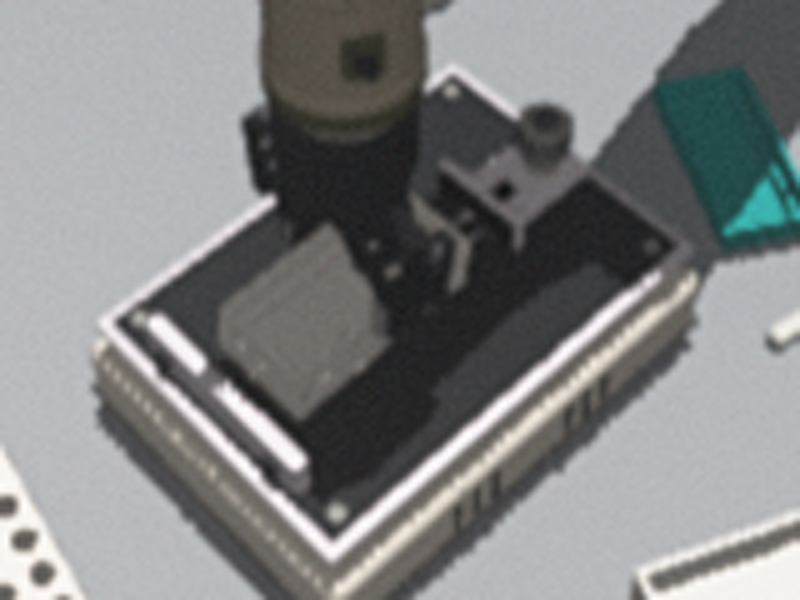

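View pics/w10.png

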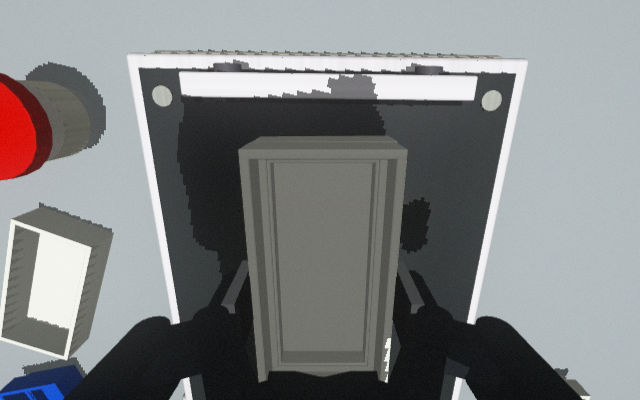

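Request:
play_rows(
  commands=[
    [[0,0,0],[0,0,1],0.85],
    [[0,0,0],[0,0,0],1],
    [[0,0,0],[0,0,0],1],
    [[0,0,0],[0,0,20],1],
    [[0,0,0],[0,0,40],1],
    [[0,0,0],[0,0,40],1],
    [[0,0,0],[-10,-20,20],1],
    [[0,0,0],[-10,-20,5],1],
  ],
)

```text
time: 7.13
tool_pos: [0.619, 0.14, 0.2486]
tcp_rot: [-3.14, 0.001, 0.216]
ft_force: [0.3, -0.1, 0.2]
finger_gap: 0.997
```

```bash
python3 look.py wrist w11
```

```text
7.18 [0.6174 0.135  0.2487] [1.7995e+02 1.4000e-01 1.2140e+01] F [-1.8 -4.4  0.3] T [-0.225  0.116  0.027] gap 1.003 j [-0.34  0.47  0.04  1.81 -0.03  0.87 -1.64]
campos [0.702 0.158 0.39 ]
```

View pics/w11.png

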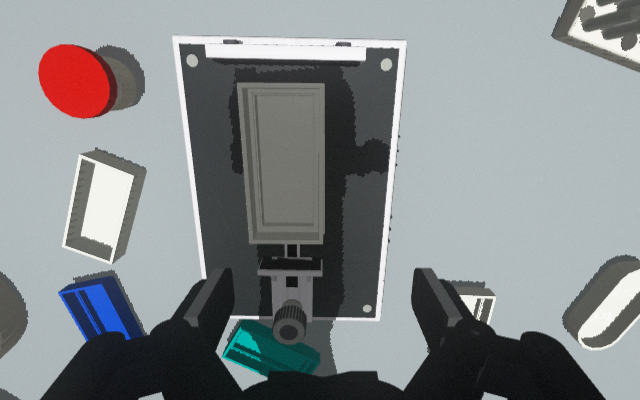

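Request:
play_rows(
  commands=[
    [[0,0,-0.4],[-24,-31,0],1],
    [[0,0,-0.4],[-25,-33,0],1],
    [[0,0,-0.4],[-25,-33,0],1],
    [[0,0,-0.4],[-25,-33,0],1],
    [[0,0,-0.4],[-25,-33,-10],1],
    [[0,0,-0.4],[-25,-33,-30],1],
    [[0,0,0],[-20,-25,-30],1],
    [[0,0,0],[0,0,-20],1],
  ],
)

```text
time: 7.85
tool_pos: [0.4484, -0.0814, 0.1651]
tcp_rot: [3.139, -0.003, 0.164]
ft_force: [-1.7, 0.6, -0.0]
finger_gap: 0.999
```

```bash
python3 - <<'E'
from h import *
c=pickle.load(open("w11.pkl","rb"))
print("2",np.round(rect(c,np.array([(237.5,84),(325,84),(324,243),(250,244)]),.13,.064,.146),4))
E
python3 look.py wrist w12
```

```text
2 [ 0.6402  0.1754 12.2388  2.2134]
7.9 [ 0.4489 -0.0796  0.1624] [ 1.7995e+02 -3.0000e-02  9.4400e+00] F [-1.1  0.6 -3.8] T [0.035 0.121 0.018] gap 1.0 j [ 0.01  0.39  0.06  2.27 -0.05  0.48 -1.3 ]
campos [ 0.532 -0.067  0.307]
```

View pics/w12.png

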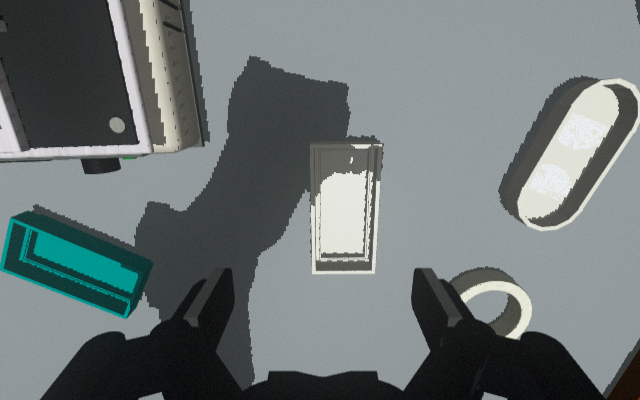

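Run:
```python
from h import *
c=pickle.load(open("w12.pkl","rb"))
print("B",np.round(rect(c,np.array([(310,143.5),(383,143.5),(374.5,273.5),(311,273.5)]),.13,.064,.03),4), ray(c,450,275,.024),ray(c,120,318,.03))
```

```text
B [ 0.4329 -0.1053  9.2242  0.3389] [ 0.38172488 -0.22601821] [0.27795388 0.10702061]
```

Request:
play_rows(
  commands=[
    [[0,0,0],[-12,-20,-10],1],
    [[0,0,0],[-4,-6,-35],1],
    [[0,0,0],[0,0,-35],1],
    [[0,0,0],[0,0,-35],1],
    [[0,0,0],[0,0,-15],1],
    [[0,0,0],[0,0,0],1],
  ],
)

```text
time: 8.4
tool_pos: [0.4311, -0.1067, 0.0274]
tcp_rot: [-3.139, 0.005, 0.163]
ft_force: [-0.0, 0.1, 1.0]
finger_gap: 0.998
```

```bash
python3 look.py wrist w13
```

```text
8.45 [ 0.432  -0.1068  0.0281] [-1.7992e+02  1.5000e-01  9.3300e+00] F [ 0.3 -0.1 -0.2] T [ 0.007 -0.003 -0.031] gap 0.998 j [ 0.12  0.66 -0.01  2.38  0.03  0.11 -1.32]
campos [ 0.516 -0.093  0.168]
```

View pics/w13.png

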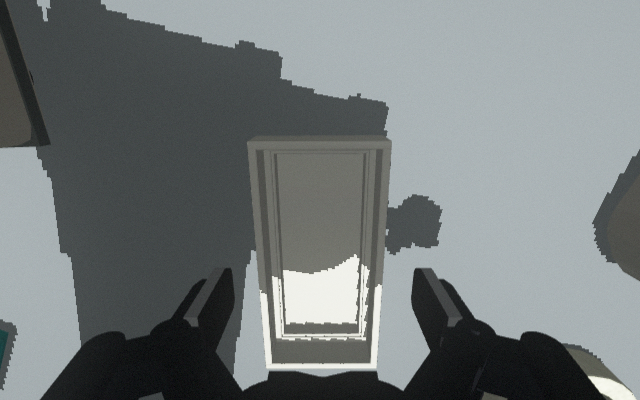

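Request:
play_rows(
  commands=[
    [[0,0,0],[14,2,2],1],
    [[0,0,0],[15,3,0],1],
    [[0,0,0],[2,2,-6],1],
    [[0,0,0],[0,0,-4],1],
  ],
)

```text
time: 8.78
tool_pos: [0.4644, -0.099, 0.0196]
tcp_rot: [-3.14, 0.002, 0.163]
ft_force: [0.1, 1.1, 0.1]
finger_gap: 0.997
```

Run:
```python
from h import *
c=pickle.load(open("w13.pkl","rb"))
print("B",np.round(rect(c,np.array([(247.5,147),(391,147),(377,370),(266.5,370)]),.13,.064,.03),4))
from plant import get_obs
o=get_obs();print(o["joint_positions"],o["tool_pos"],np.degrees(o["tcp_rot"]))
```

```text
B [ 0.4302 -0.1059  9.7655  3.1595]
[ 0.09527817  0.68599598 -0.00561373  2.31318243  0.01509048  0.14531377
 -1.33144529] [ 0.46443647 -0.09900928  0.01964452] [-1.79882534e+02  1.39695383e-01  9.35977754e+00]
```

Request:
play_rows(
  commands=[
    [[0,0,0],[6,0.5,-4],1],
    [[0,0,0],[1,0,-6],1],
    [[0,0,0],[0,0,0],1],
  ],
)

```text
time: 9.03
tool_pos: [0.4711, -0.0981, 0.0084]
tcp_rot: [-3.14, 0.002, 0.164]
ft_force: [0.1, -0.2, -0.2]
finger_gap: 1.001
```

```bash
python3 look.py wrist w14
```

```text
9.08 [ 0.471  -0.0982  0.0087] [-1.7988e+02  1.4000e-01  9.4100e+00] F [-0.7  0.   0.5] T [-0.02   0.02  -0.014] gap 1.0 j [ 0.09  0.71 -0.01  2.3   0.02  0.13 -1.34]
campos [ 0.555 -0.084  0.15 ]
```

View pics/w14.png

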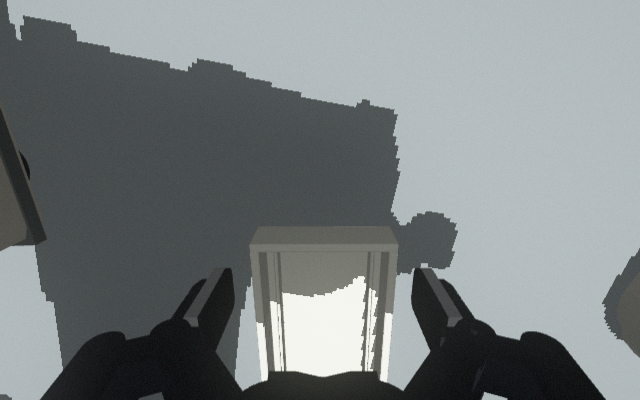

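Request:
play_rows(
  commands=[
    [[0,0,0],[0,0,0],0.6],
    [[0,0,0],[0,0,0],0.5],
    [[0,0,0],[0,0,0],0.5],
    [[0,0,0],[0,0,0],0.5],
    [[0,0,0],[0,0,0],0.5],
  ],
  grip_force=60,
)

```text
time: 9.5
tool_pos: [0.4698, -0.0986, 0.0093]
tcp_rot: [-3.14, 0.003, 0.163]
ft_force: [0.4, -0.1, -2.1]
finger_gap: 0.733
```

```bash
python3 look.py wrist w15 200,190,240,170
```

```text
scale 3.3333333333333335
9.55 [ 0.4697 -0.0986  0.0093] [-179.89    0.18    9.37] F [ 0.1  0.  -1.7] T [ 0.038 -0.062  0.015] gap 0.732 j [ 0.09  0.71 -0.01  2.3   0.02  0.13 -1.34]
campos [ 0.554 -0.085  0.151]
```

View pics/w15.png

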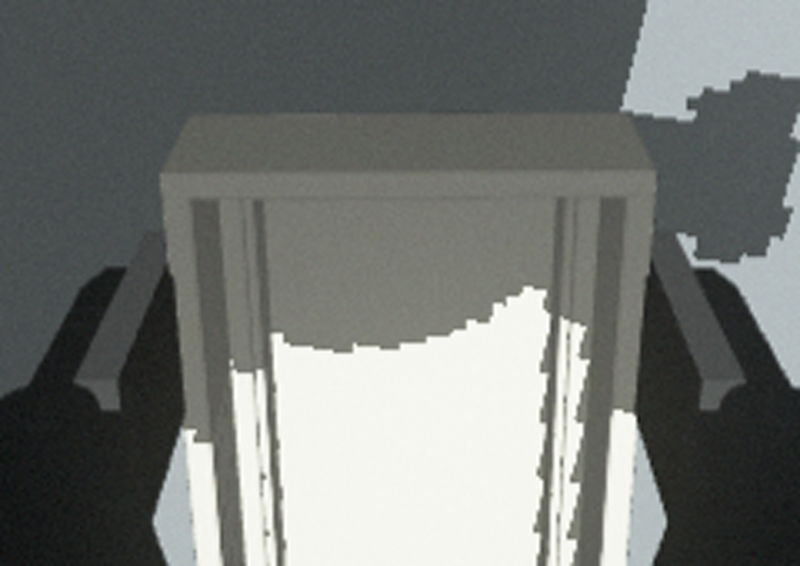

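Run:
```python
from h import *
c=pickle.load(open("w15.pkl","rb"));print(far(c,[(163,172),(655,172)],.03,200,190,10/3))
```

```text
[ 0.4321 -0.1049  9.4561  0.0624]
```

Request:
play_rows(
  commands=[
    [[0,0,0],[0,0,20],0.5],
    [[0,0,0],[0,0,35],0.5],
    [[0,0,0],[0,0,40],0.5],
    [[0,0,0],[0,0,40],0.5],
    [[0,0,0.5],[10,0,40],0.5],
    [[0,0,0.5],[25,10,30],0.5],
    [[0,0,0.5],[30,25,10],0.5],
    [[0,0,0.5],[30,28,0],0.5],
  ],
)

```text
time: 10.22
tool_pos: [0.555, -0.041, 0.2339]
tcp_rot: [-3.139, 0.016, 0.187]
ft_force: [0.5, 0.6, -2.1]
finger_gap: 0.734
```

Request:
play_rows(
  commands=[
    [[0,0,0.4],[22,34,0],0.5],
    [[0,0,0.4],[22,34,0],0.5],
    [[0,0,0.4],[22,34,0],0.5],
    [[0,0,0],[20,34,0],0.5],
    [[0,0,0],[10,34,0],0.5],
    [[0,0,0],[2,15,0],0.5],
    [[0,0,0],[0,2,0],0.5],
  ],
)

```text
time: 10.8
tool_pos: [0.6594, 0.1601, 0.2348]
tcp_rot: [-3.138, 0.011, 0.21]
ft_force: [0.3, 0.9, -2.3]
finger_gap: 0.736
```

```bash
python3 look.py wrist w16
```

```text
10.85 [0.6589 0.1596 0.2346] [-179.8     0.67   12.03] F [-0.2  1.6 -1.2] T [ 0.195 -0.133 -0.031] gap 0.728 j [-0.3   0.54 -0.03  1.7   0.01  0.91 -1.69]
campos [0.744 0.178 0.375]
```

View pics/w16.png

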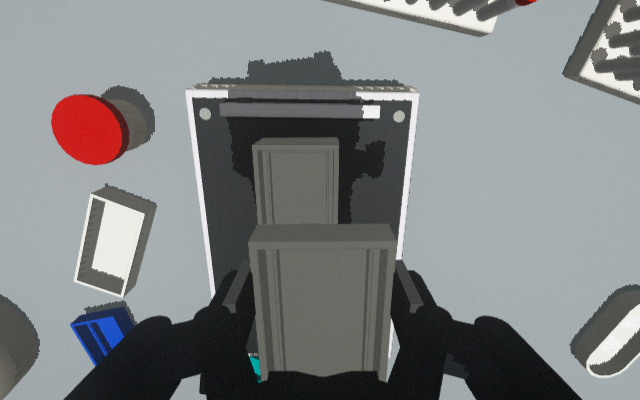

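Request:
play_rows(
  commands=[
    [[0,-0.5,0.1],[18,24,-20],0.5],
    [[0,0,0],[2,3,-25],0.5],
    [[0,0,0],[0,0,-10],0.5],
    [[0,0,0],[0,0,0],0.5],
  ],
)

```text
time: 11.18
tool_pos: [0.6781, 0.1803, 0.1787]
tcp_rot: [3.139, 0.004, 0.207]
ft_force: [-0.3, 0.1, -2.7]
finger_gap: 0.732
```

```bash
python3 look.py wrist w17 160,70,320,220
```

```text
scale 2.5
11.23 [0.6782 0.1793 0.1795] [179.83   0.22  11.82] F [-2.1 -0.5 -2.4] T [-0.065 -0.021 -0.041] gap 0.731 j [-0.33  0.62 -0.02  1.7   0.02  0.82 -1.72]
campos [0.762 0.198 0.32 ]
```

View pics/w17.png

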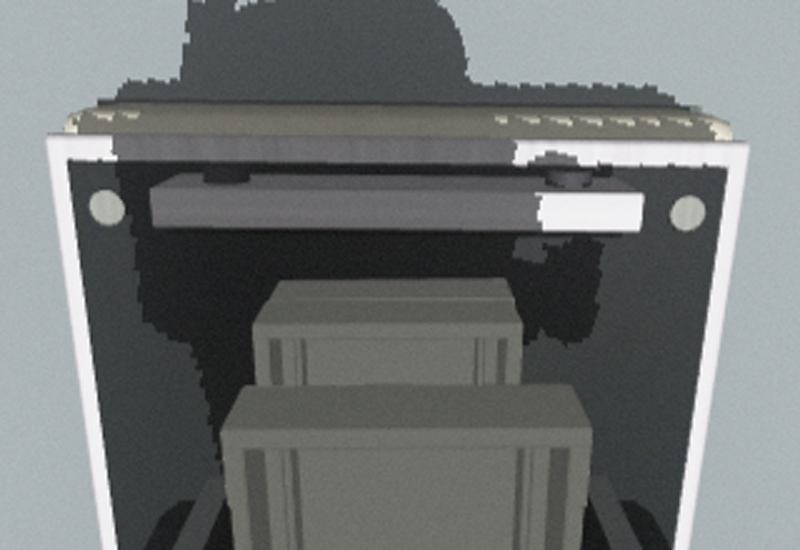

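Run:
```python
from h import *
c=pickle.load(open("w17.pkl","rb"));print(far(c,[(254,323),(522,323)],.146,160,70,2.5),far(c,[(222,431),(591,431)],.2002,160,70,2.5))
```

```text
[ 0.6409  0.1768 11.8681  0.0623] [ 0.6407  0.1725 11.8407  0.062 ]
```

Request:
play_rows(
  commands=[
    [[0.2,-0.2,0.2],[0,4,-8],0.5],
    [[0,0,0],[0,1,-5],0.5],
    [[0,0,0],[0,0,0],0.5],
  ],
)

```text
time: 11.48
tool_pos: [0.6787, 0.1805, 0.1683]
tcp_rot: [3.14, -0.003, 0.206]
ft_force: [0.0, 0.3, -1.6]
finger_gap: 0.735
```

```bash
python3 look.py wrist w18 160,70,320,220
```

```text
scale 2.5
11.53 [0.6788 0.1805 0.1688] [ 1.7992e+02 -1.7000e-01  1.1780e+01] F [-0.9 -0.  -1.7] T [-0.007 -0.099  0.01 ] gap 0.735 j [-0.33  0.63 -0.02  1.71  0.02  0.79 -1.73]
campos [0.761 0.198 0.31 ]
```

View pics/w18.png

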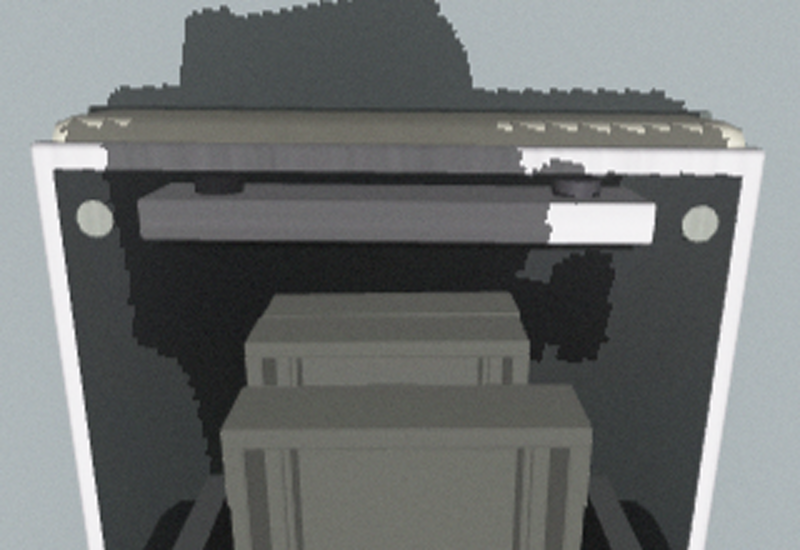

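Run:
```python
from h import *
c=pickle.load(open("w18.pkl","rb"));print(far(c,[(246,342),(529,342)],.146,160,70,2.5),far(c,[(222,431),(591,431)],.1895,160,70,2.5))
```

```text
[ 0.6407  0.1769 11.7879  0.0625] [ 0.6409  0.1727 11.773   0.0623]
```

Request:
play_rows(
  commands=[
    [[0,0.1,0.3],[-0.5,3,-6],0.5],
    [[0,0,0],[0,1,-4],0.5],
    [[0,0,0],[0,0,0],0.5],
  ],
)

```text
time: 11.78
tool_pos: [0.679, 0.1842, 0.1598]
tcp_rot: [3.141, -0.004, 0.21]
ft_force: [-0.0, -0.0, -1.2]
finger_gap: 0.735
```

```bash
python3 look.py wrist w19 160,70,320,220
```

```text
scale 2.5
11.83 [0.6791 0.1843 0.1601] [179.95  -0.23  12.06] F [-0.7 -0.2 -1.5] T [ 0.004 -0.061  0.027] gap 0.733 j [-0.33  0.64 -0.02  1.71  0.02  0.78 -1.73]
campos [0.762 0.202 0.302]
```

View pics/w19.png

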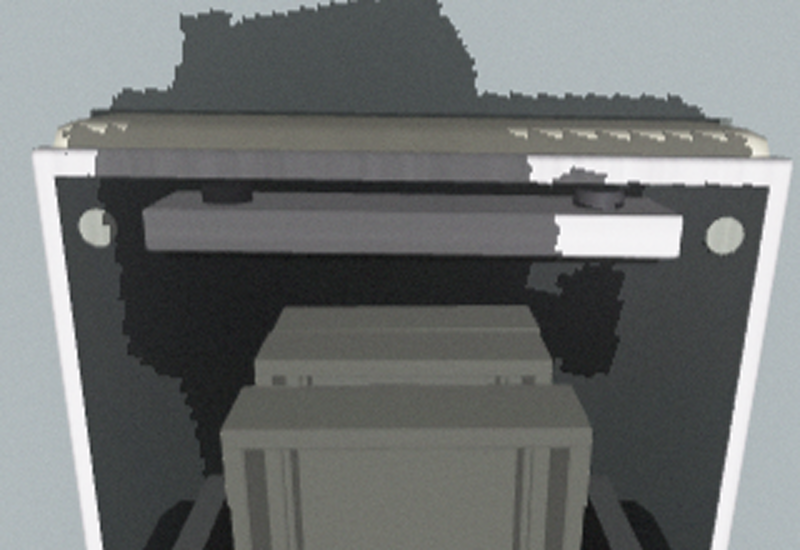

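Run:
```python
from h import *
c=pickle.load(open("w19.pkl","rb"));print(far(c,[(255,361),(552,360)],.146,160,70,2.5),far(c,[(222,431),(591,431)],.1808,160,70,2.5))
```

```text
[ 0.6407  0.1764 12.2713  0.0627] [ 0.6411  0.1762 12.0563  0.0624]
```

Request:
play_rows(
  commands=[
    [[0,0.2,0.1],[-0.5,0,-4],0.5],
    [[0,0,0],[0,0,-4],0.5],
    [[0,0,0],[0,0,-4],0.5],
    [[0,0,0],[0,0,-2],0.5],
  ],
)

```text
time: 12.17
tool_pos: [0.679, 0.1847, 0.1456]
tcp_rot: [-3.141, -0.002, 0.213]
ft_force: [-0.4, 1.0, -1.0]
finger_gap: 0.735
```

```bash
python3 look.py wrist w20 160,70,320,220
```

```text
scale 2.5
12.22 [0.6789 0.1846 0.1454] [-1.7999e+02 -8.0000e-02  1.2180e+01] F [-0.   0.1 -0.7] T [ 0.064  0.05  -0.039] gap 0.732 j [-0.33  0.66 -0.02  1.72  0.02  0.76 -1.72]
campos [0.762 0.203 0.287]
```

View pics/w20.png

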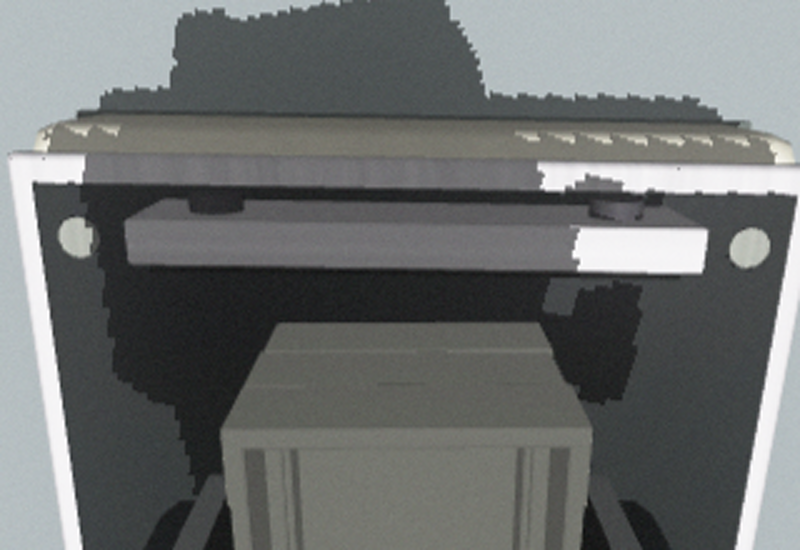

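Request:
play_rows(
  commands=[
    [[0,0,0],[0,0,-1.5],0.5],
    [[0,0,0],[0,0,0],0.5],
  ],
)

```text
time: 12.38
tool_pos: [0.6791, 0.1847, 0.1455]
tcp_rot: [-3.141, -0.002, 0.212]
ft_force: [-0.5, -0.6, -0.8]
finger_gap: 0.733
```

Request:
play_rows(
  commands=[
    [[0,0,0],[0,0,-2.5],0.5],
  ],
)

```text
time: 12.47
tool_pos: [0.6794, 0.1848, 0.1448]
tcp_rot: [-3.141, -0.003, 0.212]
ft_force: [-9.8, -3.0, 33.2]
finger_gap: 0.739
```

Seated (33 N contact at the expected height). Release and rise.

Request:
play_rows(
  commands=[
    [[0,0,0],[0,0,1],0.85],
    [[0,0,0],[0,0,0],1],
    [[0,0,0],[0,0,0],1],
    [[0,0,0],[0,0,20],1],
    [[0,0,0],[0,0,40],1],
    [[0,0,0],[-20,-5,30],1],
    [[0,0,0],[-35,-5,15],1],
    [[0,0,0],[-35,-5,0],1],
  ],
  grip_force=50,
)

```text
time: 13.13
tool_pos: [0.5925, 0.1699, 0.251]
tcp_rot: [-3.141, -0.004, 0.211]
ft_force: [0.4, 1.1, -0.1]
finger_gap: 1.001
```

```bash
python3 look.py wrist w21;python3 look.py scene s21 260,200,160,120
```

```text
13.18 [0.5846 0.1685 0.2498] [1.7999e+02 1.6000e-01 1.2120e+01] F [-9.6 -2.  -2.1] T [-0.211  0.58   0.001] gap 1.0 j [-0.35  0.44 -0.03  1.85  0.02  0.85 -1.75]
campos [0.675 0.188 0.393]
scale 5.0
13.23 [0.5872 0.1689 0.2493] [1.7998e+02 1.3000e-01 1.2150e+01] F [-0.5  1.1 -0.1] T [-0.028 -0.004  0.015] gap 1.001 j [-0.35  0.44 -0.03  1.85  0.02  0.85 -1.75]
campos [0.944 0.69  0.978]
```

View pics/w21.png

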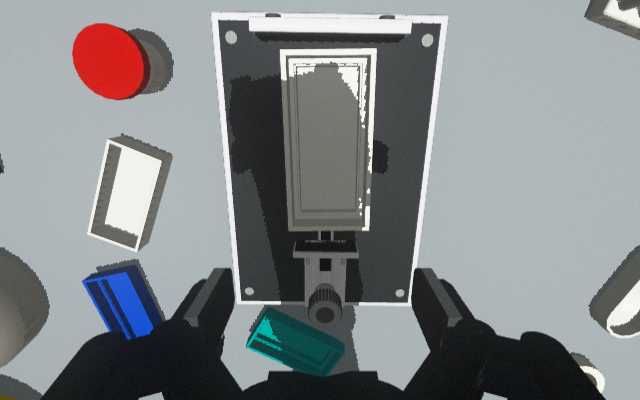

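View pics/s21.png

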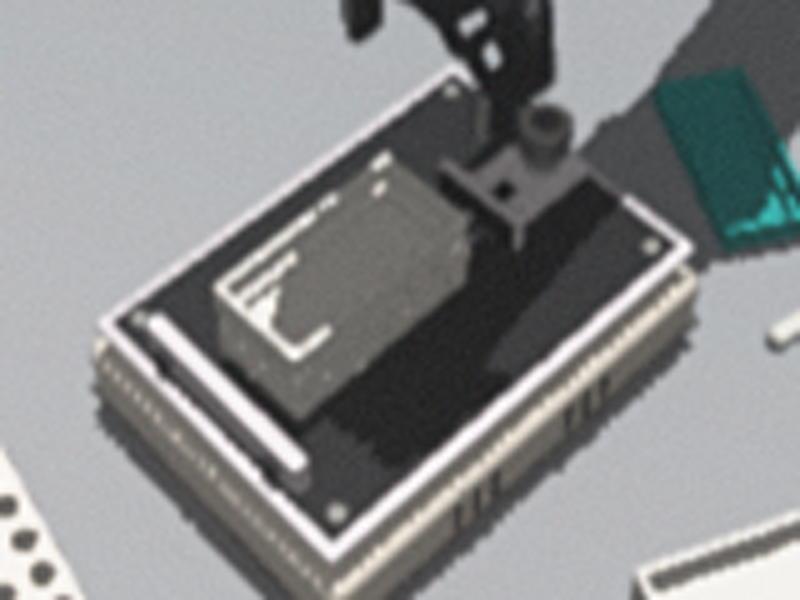

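Run:
```python
from h import *
c=pickle.load(open("w21.pkl","rb"))
print("head",ray(c,325,314,.142));print(np.round(rect(c,np.array([(280.5,49),(376.5,49),(370,230),(289.5,230)]),.13,.064,.166),4))
f=np.array([ray(c,*p,.124) for p in [(249,32),(410,35)]]);d=f[1]-f[0];y=np.arctan2(d[0],-d[1]);print("fence",f.mean(0),np.degrees(y),np.linalg.norm(d))
s=np.array([ray(c,*p,.096) for p in [(231,38),(427.5,41),(400,293),(249,291)]]);print(s.mean(0),np.degrees(np.arctan2(*(s[0]+s[1]-s[2]-s[3])[::-1])),s)
```

```text
head [0.48349925 0.14397728]
[ 0.6417  0.1756 12.7491  1.9779]
fence [0.72058554 0.19179526] 11.169655751732556 0.12246717251041161
[0.59879113 0.16699752] 11.313651104774952 [[0.70457952 0.27277405]
 [0.73719845 0.11007661]
 [0.49286128 0.06104585]
 [0.46052528 0.22409356]]
```

Run:
```python
import cv2
f=cv2.imread("pics/w21.png")
cv2.imwrite("pics/w21a.png",cv2.resize(f[220:340,260:400],None,fx=5,fy=5,interpolation=cv2.INTER_CUBIC))
```

```text
(no output)
```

View pics/w21a.png

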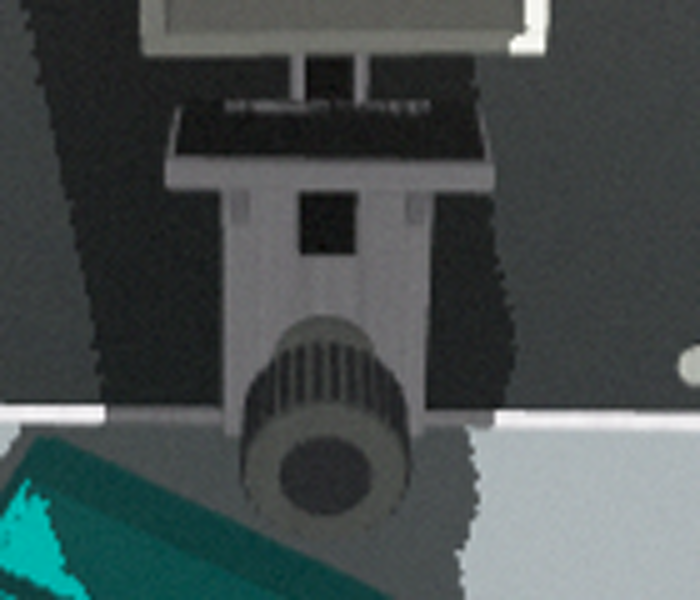

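Request:
play_rows(
  commands=[
    [[0,0,7],[-10,-2.5,-2],0.6],
    [[0,0,7],[-10,-2.5,-2],0.6],
    [[0,0,7],[-10,-2.5,-2],0.6],
    [[0,0,7],[-10,-2.5,-2],0.6],
    [[0,0,7],[-10,-2.5,-2],0.6],
    [[0,0,7],[-10,-2.5,-2],0.6],
    [[0,0,7],[-10,-2.5,-2],0.6],
    [[0,0,7],[-10,-2.5,-2],0.6],
  ],
)

```text
time: 13.9
tool_pos: [0.5075, 0.1499, 0.2323]
tcp_rot: [3.14, -0.002, 1.211]
ft_force: [0.2, -0.6, 0.8]
finger_gap: 0.601
```

Request:
play_rows(
  commands=[
    [[0,0,7],[-10,-2.5,-2],0.6],
    [[0,0,7],[-5,-1,-2],0.6],
    [[0,0,7],[0,0,0],0.6],
    [[0,0,7],[0,0,0],0.6],
    [[0,0,7],[0,0,0],0.6],
    [[0,0,7],[0,0,0],0.6],
    [[0,0,7],[0,0,0],0.6],
    [[0,0,7],[0,0,0],0.6],
  ],
)

```text
time: 14.57
tool_pos: [0.4927, 0.1458, 0.2257]
tcp_rot: [-3.141, -0.003, 2.211]
ft_force: [0.6, 0.8, -0.7]
finger_gap: 0.599
```

```bash
python3 look.py wrist w22
```

```text
14.62 [0.4928 0.1457 0.2255] [-179.96   -0.2   127.17] F [ 0.8 -1.  -0.5] T [-0.019 -0.034  0.016] gap 0.602 j [ 0.03  0.41 -0.58  2.06  0.31  0.76 -0.09]
campos [0.442 0.214 0.367]
```

View pics/w22.png

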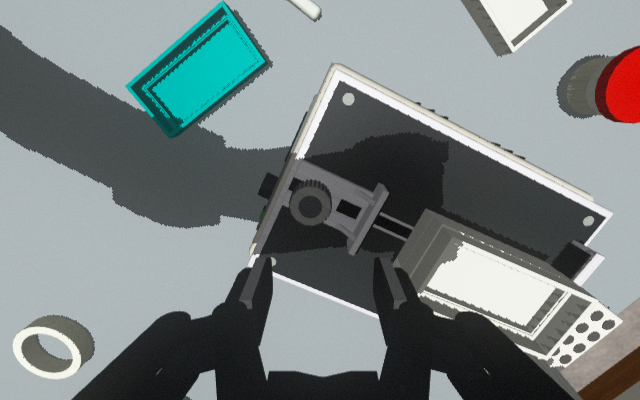

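Request:
play_rows(
  commands=[
    [[0,0,7],[-3,0,0],0.6],
    [[0,0,7],[-2,0,0],0.6],
    [[0,0,7],[-2,0,0],0.6],
    [[0,0,7],[-1,0,0],0.6],
    [[0,0,7],[0,0,0],0.6],
    [[0,0,7],[0,0,0],0.6],
    [[0,0,7],[0,0,0],0.6],
    [[0,0,7],[0,0,0],0.6],
  ],
)

```text
time: 15.28
tool_pos: [0.4874, 0.1461, 0.2238]
tcp_rot: [3.14, -0.006, -3.083]
ft_force: [-0.0, -0.4, 0.1]
finger_gap: 0.598
```

```bash
python3 look.py wrist w23
```

```text
15.33 [0.4876 0.146  0.2236] [ 179.89   -0.36 -176.16] F [0.3 0.4 0.1] T [-0.028 -0.036  0.092] gap 0.6 j [ 0.21  0.47 -0.85  2.06  0.47  0.82  0.72]
campos [0.404 0.141 0.366]
```

View pics/w23.png

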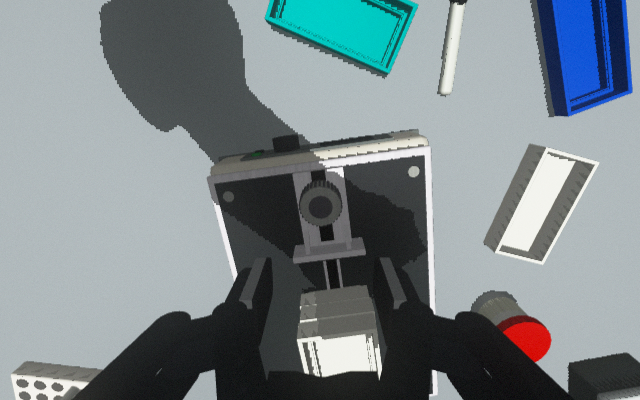

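Run:
```python
import cv2
f=cv2.imread("pics/w23.png")
cv2.imwrite("pics/w23a.png",cv2.resize(f[160:270,270:380],None,fx=5,fy=5,interpolation=cv2.INTER_CUBIC))
```

```text
(no output)
```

View pics/w23a.png

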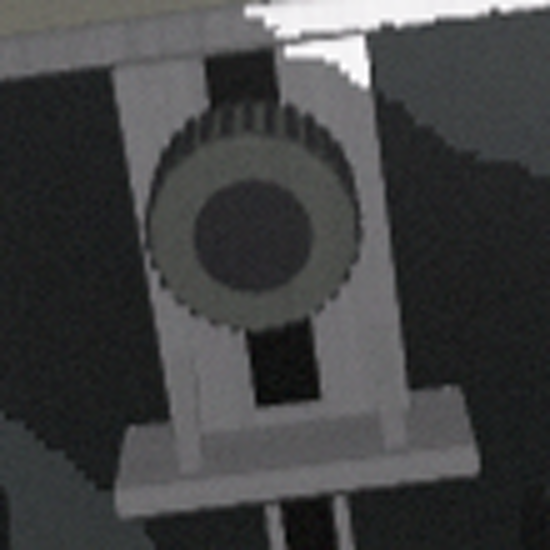

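Run:
```python
from h import *
c=pickle.load(open("w23.pkl","rb"))
print(ray(c,270+254.5/5-.4,160+235/5-.4,.142))
```

```text
[0.48151959 0.14454999]
```

Request:
play_rows(
  commands=[
    [[0,0,0],[-5,-1.5,-10],0.6],
    [[0,0,0],[-1,-0.5,-30],0.6],
    [[0,0,0],[0,0,-30],0.6],
    [[0,0,0],[0,0,-20],0.6],
    [[0,0,0],[0,0,0],0.6],
  ],
)

```text
time: 15.75
tool_pos: [0.4814, 0.1432, 0.1289]
tcp_rot: [3.137, -0.005, -3.105]
ft_force: [-0.8, -0.7, -0.4]
finger_gap: 0.599
```

```bash
python3 look.py wrist w24
```

```text
15.8 [0.4817 0.1436 0.1302] [ 179.73   -0.24 -177.87] F [ 0.3  0.3 -0.5] T [-0.04   0.028  0.04 ] gap 0.598 j [ 0.1   0.58 -0.71  2.16  0.64  0.62  0.54]
campos [0.397 0.14  0.271]
```

View pics/w24.png

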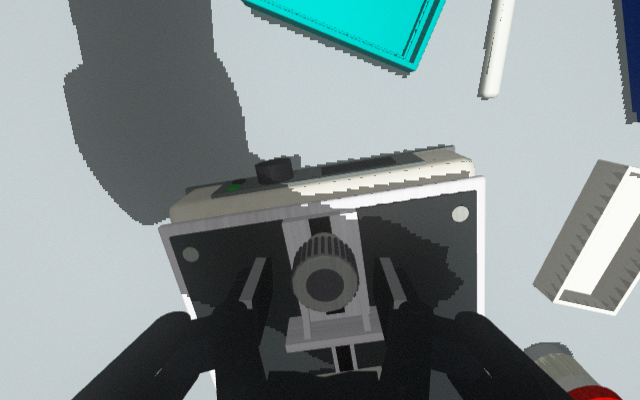

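Request:
play_rows(
  commands=[
    [[0,0,0],[0,0.5,-12],0.6],
    [[0,0,0],[0,0,-7],0.6],
    [[0,0,0],[0,0,0],0.6],
  ],
)

```text
time: 16.05
tool_pos: [0.4821, 0.1449, 0.1123]
tcp_rot: [3.137, -0.003, -3.112]
ft_force: [-1.1, -0.1, 0.2]
finger_gap: 0.604
```

Request:
play_rows(
  commands=[
    [[0,0,0],[0,0,0],0.45],
    [[0,0,0],[0,0,0],0.3],
    [[0,0,0],[0,0,0],0.2],
    [[0,0,0],[0,0,0],0.2],
    [[0,0,0],[0,0,0],0.2],
  ],
  grip_force=40,
)

```text
time: 16.47
tool_pos: [0.4825, 0.1444, 0.1141]
tcp_rot: [3.136, -0.002, -3.116]
ft_force: [0.8, 1.7, -11.2]
finger_gap: 0.356
```

```bash
python3 look.py wrist w25
```

```text
16.52 [0.4825 0.1444 0.1141] [ 1.7970e+02 -9.0000e-02 -1.7853e+02] F [  0.3   1.7 -11.4] T [ 0.33  -0.236  0.031] gap 0.363 j [ 0.07  0.6  -0.67  2.18  0.68  0.58  0.49]
campos [0.398 0.142 0.256]
```

View pics/w25.png

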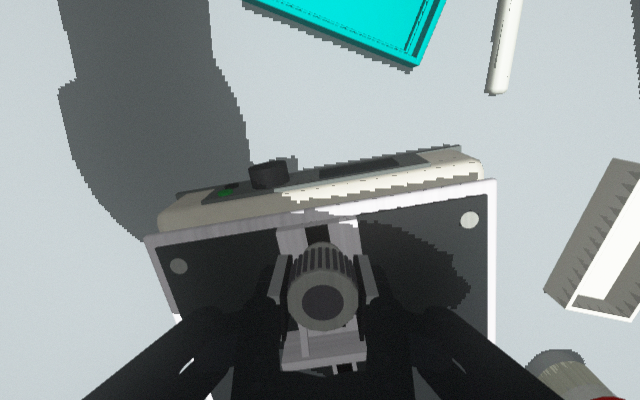

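Request:
play_rows(
  commands=[
    [[0,0,0],[4,0.8,-0.5],0.2],
    [[0,0,0],[7,1.4,0],0.2],
    [[0,0,0],[7,1.4,0],0.2],
    [[0,0,0],[7,1.4,0],0.2],
    [[0,0,0],[5,1,0],0.2],
    [[0,0,0],[3,0.6,0],0.2],
  ],
)

```text
time: 17.02
tool_pos: [0.5163, 0.1512, 0.1139]
tcp_rot: [3.138, -0.005, -3.116]
ft_force: [-2.8, -0.2, -2.7]
finger_gap: 0.358
```

Request:
play_rows(
  commands=[
    [[0,0,0],[3,0.6,0],0.2],
    [[0,0,0],[3,0.6,0],0.2],
    [[0,0,0],[3,0.6,0],0.2],
    [[0,0,0],[3,0.6,0],0.2],
  ],
)

```text
time: 17.35
tool_pos: [0.5276, 0.1534, 0.1139]
tcp_rot: [3.14, -0.009, -3.116]
ft_force: [-7.0, -0.3, 1.4]
finger_gap: 0.361
```

```bash
python3 look.py scene s26 260,200,160,120
```

```text
scale 5.0
17.4 [0.5282 0.1535 0.1139] [ 179.91   -0.48 -178.52] F [-5.5  0.2 -1. ] T [ 0.085  1.072 -0.032] gap 0.365 j [ 0.08  0.65 -0.68  2.07  0.66  0.66  0.55]
campos [0.944 0.69  0.978]
```

View pics/s26.png

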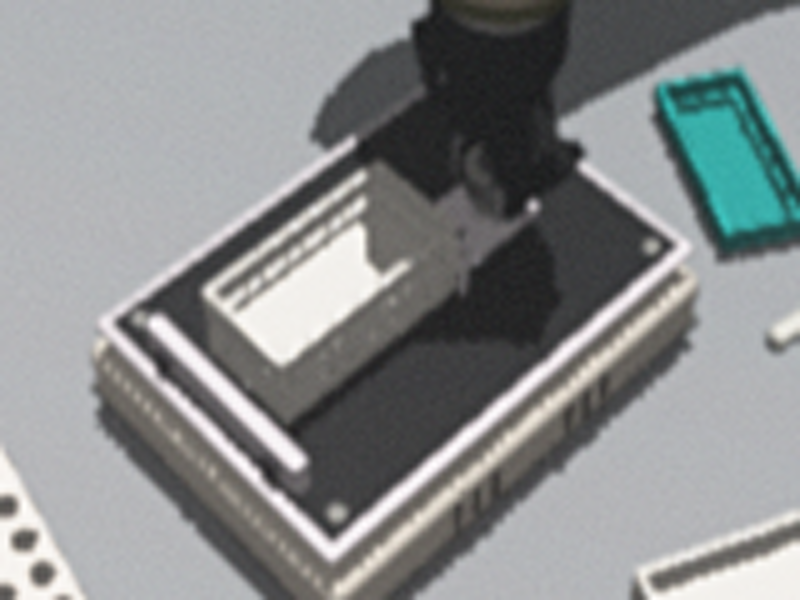

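Request:
play_rows(
  commands=[
    [[0,0,0],[2.5,0.5,0],0.2],
    [[0,0,0],[2.5,0.5,0],0.2],
    [[0,0,0],[2,0.4,0],0.2],
  ],
)

```text
time: 17.65
tool_pos: [0.5325, 0.1544, 0.1139]
tcp_rot: [-3.141, -0.013, -3.115]
ft_force: [-6.9, -0.1, -0.1]
finger_gap: 0.36
```

Request:
play_rows(
  commands=[
    [[0,0,0],[2,0.4,0],0.2],
  ],
)

```text
time: 17.73
tool_pos: [0.5336, 0.1546, 0.1139]
tcp_rot: [-3.14, -0.015, -3.115]
ft_force: [-7.4, -0.3, 0.3]
finger_gap: 0.359
```

Request:
play_rows(
  commands=[
    [[0,-0.4,0],[2,0.4,0],0.2],
    [[0,-0.2,0],[2,0.4,0],0.2],
  ],
)

```text
time: 17.9
tool_pos: [0.5361, 0.1551, 0.1138]
tcp_rot: [-3.138, -0.007, -3.114]
ft_force: [-6.8, -0.0, -0.9]
finger_gap: 0.358
```

Request:
play_rows(
  commands=[
    [[0,0,0],[2,0.4,0],0.2],
  ],
)

```text
time: 17.98
tool_pos: [0.5363, 0.1551, 0.1138]
tcp_rot: [-3.136, -0.01, -3.114]
ft_force: [-12.2, -1.2, 4.3]
finger_gap: 0.357
```

Request:
play_rows(
  commands=[
    [[0,0,0],[2,0.4,0],0.2],
  ],
)

```text
time: 18.07
tool_pos: [0.5362, 0.1551, 0.1138]
tcp_rot: [-3.134, -0.013, -3.114]
ft_force: [-10.3, -2.3, 5.6]
finger_gap: 0.36
```

```bash
python3 look.py scene s27 260,200,160,120; python3 look.py top t27 185,95,120,120
```

```text
scale 5.0
18.12 [0.5362 0.1551 0.1138] [-179.58   -0.79 -178.39] F [-10.9  -1.1   5. ] T [-0.049  2.344 -0.058] gap 0.359 j [ 0.08  0.66 -0.68  2.04  0.65  0.69  0.56]
campos [0.944 0.69  0.978]
scale 5.0
18.17 [0.5362 0.1551 0.1138] [-179.59   -0.77 -178.39] F [-11.3  -0.5   4.7] T [-0.006  2.277  0.023] gap 0.362 j [ 0.08  0.66 -0.68  2.04  0.65  0.69  0.56]
campos [ 0.305 -0.048  1.348]
```

View pics/s27.png

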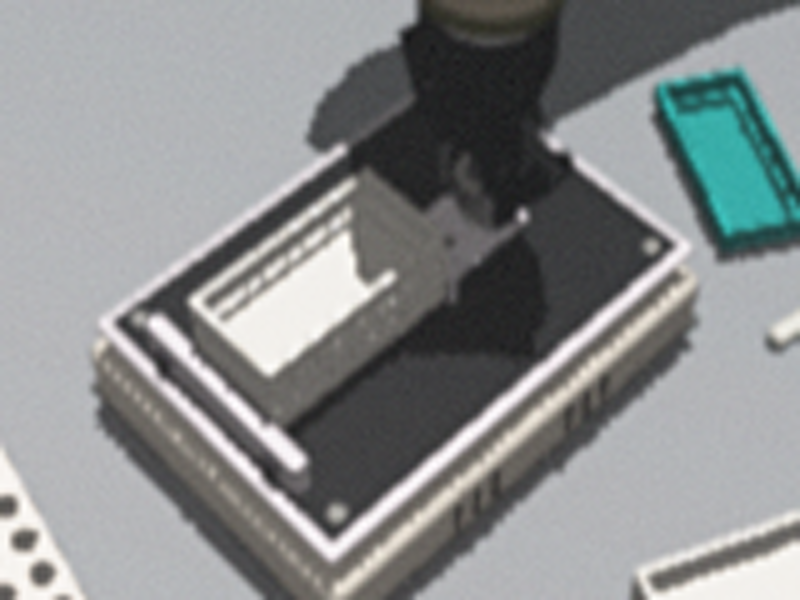

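View pics/t27.png

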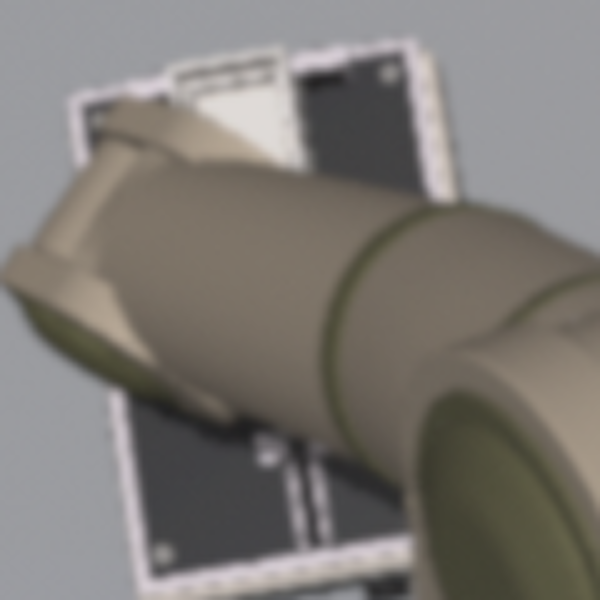

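Request:
play_rows(
  commands=[
    [[0,-0.5,0],[2.5,0.5,0],0.2],
    [[0,0,0],[2.5,0.5,0],0.2],
  ],
)

```text
time: 18.33
tool_pos: [0.5363, 0.1551, 0.1138]
tcp_rot: [-3.13, -0.012, -3.113]
ft_force: [-12.1, -1.3, 5.1]
finger_gap: 0.354
```

```bash
python3 look.py scene s28 280,230,80,60
```

```text
scale 10.0
18.38 [0.5363 0.1551 0.1138] [-179.34   -0.74 -178.34] F [-12.   -2.4   5.7] T [-0.047  2.686  0.003] gap 0.358 j [ 0.07  0.65 -0.68  2.04  0.66  0.69  0.56]
campos [0.944 0.69  0.978]
```

View pics/s28.png

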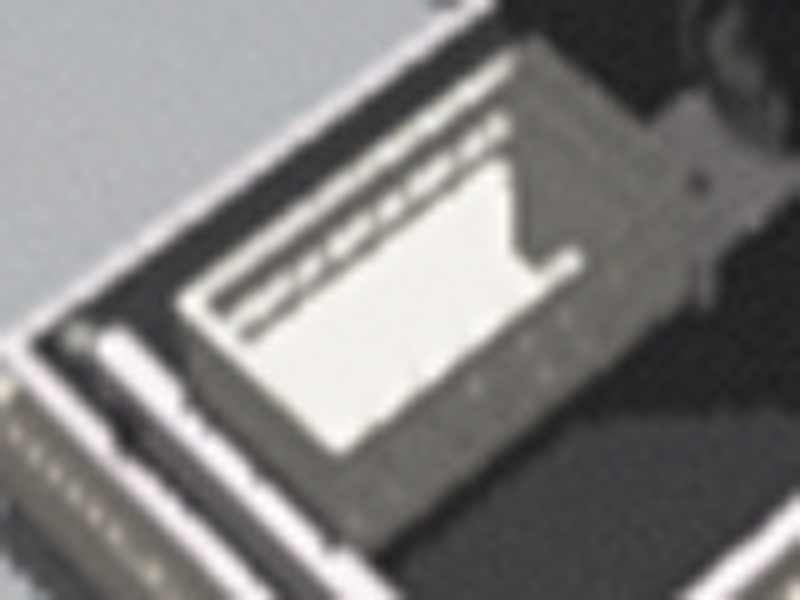

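Run:
```python
import cv2,pickle
c=pickle.load(open("t27.pkl","rb"));f=c["frame"][:,:,::-1]
cv2.imwrite("pics/t27a.png",cv2.resize(f[95:135,195:280],None,fx=9,fy=9,interpolation=cv2.INTER_CUBIC))
```

```text
(no output)
```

View pics/t27a.png

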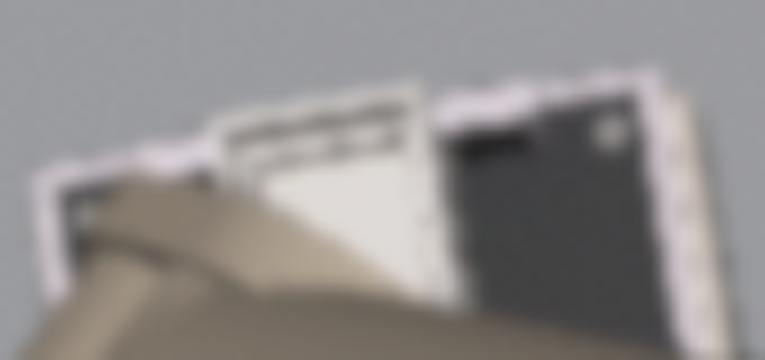

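Run:
```python
from h import *
c=pickle.load(open("t27.pkl","rb"))
print(far(c,[(213,119),(424,86)],.166,195,95,9))
```

```text
[ 0.6555  0.1777 10.6902  0.0632]
```

Request:
play_rows(
  commands=[
    [[0.4,-0.4,0],[0,0,0],0.2],
    [[0,0,-5],[0,0,0],0.2],
    [[0,0,-6],[0,0,0],0.2],
    [[0,0,-6],[0,0,0],0.2],
    [[0,0,-6],[0,0,0],0.2],
  ],
)

```text
time: 18.8
tool_pos: [0.536, 0.1548, 0.1139]
tcp_rot: [-3.137, -0.006, 2.757]
ft_force: [-5.1, -0.2, -3.2]
finger_gap: 0.363
```

```bash
python3 look.py wrist w29
```

```text
18.85 [0.536  0.1548 0.114 ] [-179.74   -0.36  157.56] F [-2.1  0.5 -6.2] T [0.323 0.321 0.004] gap 0.357 j [ 0.01  0.62 -0.57  2.05  0.56  0.63  0.23]
campos [0.458 0.187 0.256]
```

View pics/w29.png

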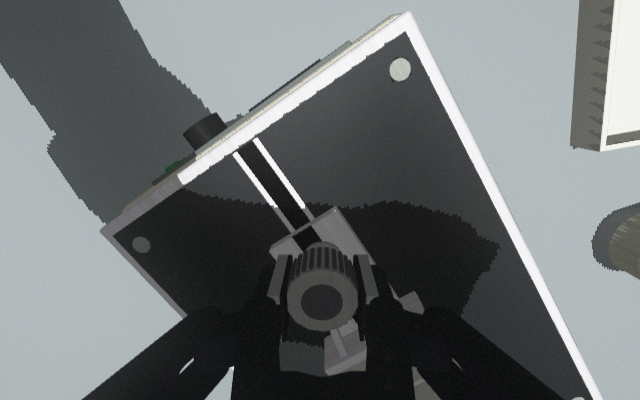

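Request:
play_rows(
  commands=[
    [[0,0,-6],[0,0,0],0.2],
    [[0,0,-6],[0,0,0],0.2],
    [[0,0,-6],[0,0,0],0.2],
    [[0,0,-6],[0,0,0],0.2],
    [[0,0,-6],[0,0,0],0.2],
    [[0,0,-6],[0,0,0],0.2],
  ],
)

```text
time: 19.35
tool_pos: [0.5359, 0.1544, 0.1139]
tcp_rot: [-3.136, -0.006, 2.114]
ft_force: [-3.3, -0.8, -3.4]
finger_gap: 0.358
```

```bash
cat > st.py <<'E'
import numpy as np
from plant import get_obs
o=get_obs();print(round(float(o["time"]),2),np.round(o["tool_pos"],4),np.round(np.degrees(o["tcp_rot"]),2),"F",np.round(o["ft_force"],1),"T",np.round(o["ft_torque"],3),"gap",round(float(o["finger_gap"]),3),"j",np.round(o["joint_positions"],2))
E
python3 st.py
```

```text
19.35 [0.5359 0.1544 0.1139] [-179.66   -0.32  121.12] F [-3.3 -0.8 -3.4] T [0.081 0.415 0.006] gap 0.358 j [-0.11  0.59 -0.4   2.06  0.4   0.57 -0.24]
```

Request:
play_rows(
  commands=[
    [[0.2,0,-6],[0,0,0],0.2],
    [[0,0,-6],[0,0,0],0.2],
    [[0,0,-6],[0,0,0],0.2],
    [[0,0,-6],[0,0,0],0.2],
    [[0,0,-6],[0,0,0],0.2],
    [[0,0,-6],[0,0,0],0.2],
  ],
)

```text
time: 19.85
tool_pos: [0.5355, 0.1543, 0.1139]
tcp_rot: [-3.136, -0.007, 1.475]
ft_force: [-3.1, -0.1, -3.0]
finger_gap: 0.36
```

```bash
python3 look.py wrist w30
```

```text
19.9 [0.5355 0.1543 0.114 ] [-179.66   -0.4    84.1 ] F [-1.6 -1.  -3.9] T [-0.209  0.179  0.026] gap 0.36 j [-0.23  0.57 -0.22  2.07  0.22  0.52 -0.7 ]
campos [0.544 0.238 0.256]
```

View pics/w30.png

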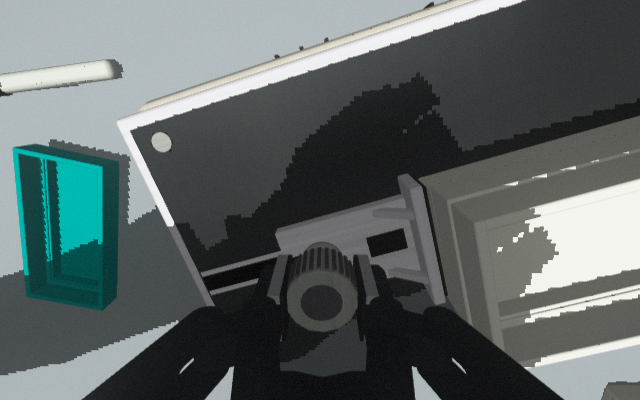

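Request:
play_rows(
  commands=[
    [[0,0,0],[2,0.6,0],0.2],
    [[0,0,0],[2,0.5,0],0.2],
  ],
)

```text
time: 20.07
tool_pos: [0.5358, 0.1543, 0.1137]
tcp_rot: [-3.129, -0.002, 1.478]
ft_force: [-10.1, -2.1, 6.2]
finger_gap: 0.358
```

```bash
python3 st.py
```

```text
20.07 [0.5358 0.1543 0.1137] [-1.7929e+02 -1.1000e-01  8.4690e+01] F [-10.1  -2.1   6.2] T [-0.365  1.963  0.136] gap 0.358 j [-0.23  0.57 -0.22  2.07  0.22  0.53 -0.69]
```

Request:
play_rows(
  commands=[
    [[-0.2,0,-4],[0.8,0.2,0],0.2],
    [[0,0,-4],[0.8,0.2,0],0.2],
    [[0,0,-3],[0.8,0.2,0],0.2],
  ],
)

```text
time: 20.32
tool_pos: [0.5355, 0.1542, 0.1139]
tcp_rot: [-3.125, 0.005, 1.3]
ft_force: [-5.8, -0.6, 0.3]
finger_gap: 0.359
```

```bash
python3 st.py
```

```text
20.32 [0.5355 0.1542 0.1139] [-179.03    0.31   74.51] F [-5.8 -0.6  0.3] T [-0.201  0.852  0.109] gap 0.359 j [-0.26  0.57 -0.17  2.07  0.17  0.53 -0.82]
```

Request:
play_rows(
  commands=[
    [[-0.2,-0.5,-3],[0.6,0.1,0],0.2],
    [[0,-0.2,-3],[0.6,0.1,0],0.2],
  ],
)

```text
time: 20.48
tool_pos: [0.5354, 0.1541, 0.1139]
tcp_rot: [-3.135, 0.007, 1.203]
ft_force: [-5.3, -0.7, -0.7]
finger_gap: 0.362
```

```bash
python3 st.py
```

```text
20.48 [0.5354 0.1541 0.1139] [-179.63    0.42   68.94] F [-5.3 -0.7 -0.7] T [-0.126  0.729  0.039] gap 0.362 j [-0.29  0.57 -0.13  2.07  0.15  0.52 -0.9 ]
```

Request:
play_rows(
  commands=[
    [[0,0,-3],[0.6,0.1,0],0.2],
    [[0,0,-3],[0.6,0.1,0],0.2],
  ],
)

```text
time: 20.65
tool_pos: [0.5353, 0.1541, 0.1139]
tcp_rot: [-3.133, 0.01, 1.107]
ft_force: [-4.5, -1.2, -0.1]
finger_gap: 0.358
```

```bash
python3 st.py
```

```text
20.65 [0.5353 0.1541 0.1139] [-179.53    0.56   63.42] F [-4.5 -1.2 -0.1] T [-0.156  0.729  0.041] gap 0.358 j [-0.31  0.57 -0.11  2.07  0.11  0.52 -0.96]
```

Request:
play_rows(
  commands=[
    [[0,0,-3],[0.6,0.1,0],0.2],
    [[0,0,-3],[0.6,0.1,0],0.2],
  ],
)

```text
time: 20.82
tool_pos: [0.5353, 0.1541, 0.1139]
tcp_rot: [-3.131, 0.012, 1.01]
ft_force: [-4.3, -1.0, -0.2]
finger_gap: 0.362
```

```bash
python3 st.py
```

```text
20.82 [0.5353 0.1541 0.1139] [-179.42    0.71   57.89] F [-4.3 -1.  -0.2] T [-0.24   0.759  0.049] gap 0.362 j [-0.33  0.57 -0.08  2.07  0.08  0.52 -1.03]
```

Request:
play_rows(
  commands=[
    [[0,0,-3],[0.6,0.1,0],0.2],
    [[0,0,-3],[0.6,0.1,0],0.2],
  ],
)

```text
time: 20.98
tool_pos: [0.5352, 0.1541, 0.1139]
tcp_rot: [-3.13, 0.015, 0.914]
ft_force: [-4.8, -0.9, -1.2]
finger_gap: 0.358
```

```bash
python3 st.py
```

```text
20.98 [0.5352 0.1541 0.1139] [-179.32    0.87   52.37] F [-4.8 -0.9 -1.2] T [-0.334  0.714  0.053] gap 0.358 j [-0.34  0.57 -0.05  2.07  0.05  0.52 -1.09]
```

Request:
play_rows(
  commands=[
    [[0.1,-0.4,-3],[0.6,0.1,0],0.2],
    [[0.1,-0.3,-3],[0.6,0.1,0],0.2],
  ],
)

```text
time: 21.15
tool_pos: [0.5351, 0.1542, 0.1139]
tcp_rot: [-3.135, 0.008, 0.817]
ft_force: [-5.0, -0.7, 0.7]
finger_gap: 0.357
```

```bash
python3 st.py
```

```text
21.15 [0.5351 0.1542 0.1139] [-179.62    0.43   46.84] F [-5.  -0.7  0.7] T [-0.244  0.802  0.132] gap 0.357 j [-0.36  0.57 -0.03  2.08  0.02  0.51 -1.16]
```

Request:
play_rows(
  commands=[
    [[0,0,-3],[0.4,0.1,0],0.2],
    [[0,0,-2],[0.4,0.1,0],0.2],
  ],
)

```text
time: 21.32
tool_pos: [0.535, 0.1542, 0.1139]
tcp_rot: [-3.134, 0.01, 0.738]
ft_force: [-3.4, -1.2, -0.8]
finger_gap: 0.364
```

```bash
python3 look.py wrist w31
```

```text
21.37 [0.5351 0.1542 0.1139] [-179.58    0.55   42.16] F [-5.1 -1.   0.2] T [-0.333  0.711  0.241] gap 0.358 j [-0.38  0.57 -0.    2.08 -0.    0.51 -1.21]
campos [0.6   0.212 0.255]
```

View pics/w31.png

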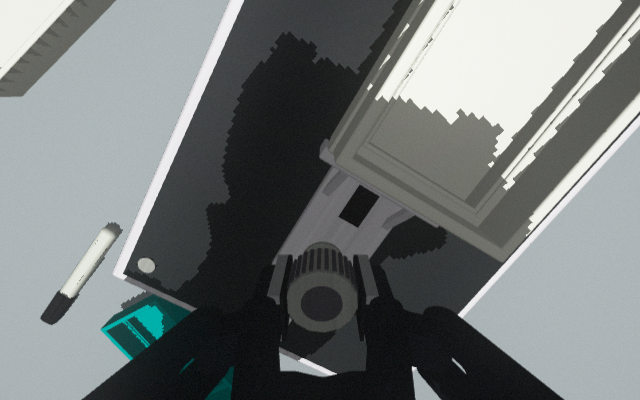

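Request:
play_rows(
  commands=[
    [[0,0,-3],[0.4,0.1,0],0.2],
  ],
)

```text
time: 21.45
tool_pos: [0.535, 0.1543, 0.1139]
tcp_rot: [-3.134, 0.011, 0.689]
ft_force: [-3.1, -0.4, -0.2]
finger_gap: 0.365
```

```bash
python3 st.py
```

```text
21.45 [0.535  0.1543 0.1139] [-179.56    0.62   39.45] F [-3.1 -0.4 -0.2] T [-0.375  0.739  0.351] gap 0.365 j [-0.39  0.57  0.01  2.08 -0.02  0.51 -1.25]
```

Request:
play_rows(
  commands=[
    [[0,0,0],[0,0,0],0.5],
    [[0,0,0],[0,0,0],0.6],
    [[0,0,0],[0,0,0],0.6],
    [[0,0,0],[0,0,15],0.6],
    [[0,0,0],[0,0,35],0.6],
    [[0,0,0],[0,0,40],0.6],
    [[0,0,-5],[10,0,40],0.6],
    [[0,0,-7],[20,0,20],0.6],
  ],
)

```text
time: 22.12
tool_pos: [0.5657, 0.1549, 0.2671]
tcp_rot: [-3.132, 0.011, 0.499]
ft_force: [0.6, 0.4, 0.1]
finger_gap: 0.598
```

Request:
play_rows(
  commands=[
    [[0,0,-7],[20,0,10],0.6],
    [[0,0,-7],[20,0,10],0.6],
    [[0,0,-3],[10,0,5],0.6],
    [[0,0,0],[0,0,0],0.6],
    [[0,0,0],[0,0,0],0.6],
  ],
)

```text
time: 22.53
tool_pos: [0.6259, 0.155, 0.3039]
tcp_rot: [-3.133, -0.01, 0.192]
ft_force: [-0.2, -0.1, -0.7]
finger_gap: 0.602
```

```bash
python3 look.py wrist w32; python3 look.py scene s32 260,200,160,120
```

```text
22.58 [0.6256 0.155  0.3037] [-179.49   -0.57   10.98] F [ 0.2  0.  -0.3] T [-0.018 -0.019  0.032] gap 0.598 j [-0.44  0.43  0.17  1.73 -0.09  0.98 -1.62]
campos [0.708 0.17  0.446]
scale 5.0
22.63 [0.6249 0.155  0.3033] [-179.48   -0.5    10.97] F [ 0.6 -1.  -0.6] T [-0.043 -0.021 -0.01 ] gap 0.603 j [-0.44  0.43  0.17  1.73 -0.09  0.98 -1.62]
campos [0.944 0.69  0.978]
```

View pics/w32.png

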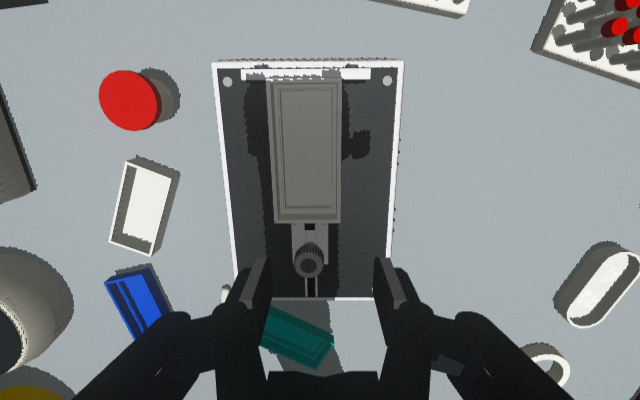

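View pics/s32.png

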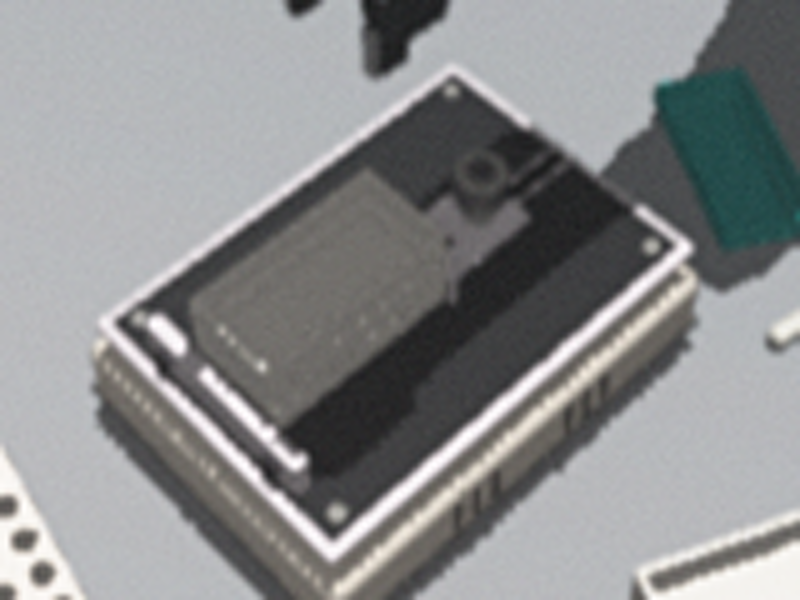

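Run:
```python
import cv2
f=cv2.imread("pics/w32.png")
cv2.imwrite("pics/w32a.png",cv2.resize(f[55:105,205:415],None,fx=3.8,fy=3.8,interpolation=cv2.INTER_CUBIC))
cv2.imwrite("pics/w32b.png",cv2.resize(f[195:290,250:370],None,fx=5,fy=5,interpolation=cv2.INTER_CUBIC))
```

```text
(no output)
```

View pics/w32a.png

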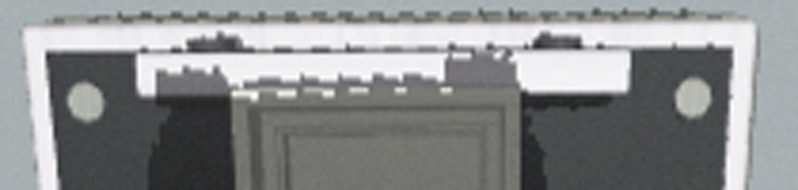

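View pics/w32b.png

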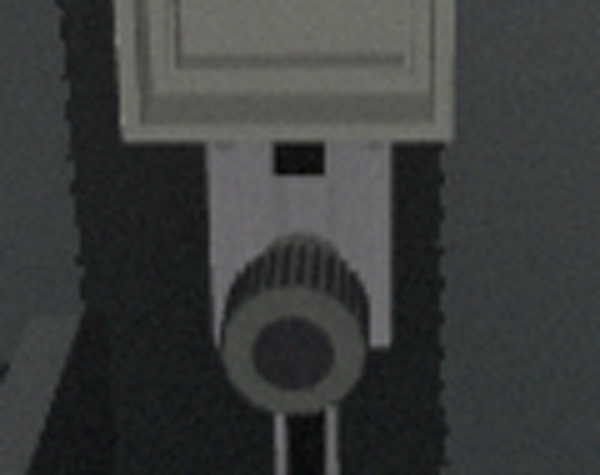

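Run:
```python
import cv2
f=cv2.imread("pics/w32.png")
cv2.imwrite("pics/w32c.png",cv2.resize(f[60:100,235:375],None,fx=5.7,fy=5.7,interpolation=cv2.INTER_LANCZOS4))
```

```text
(no output)
```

View pics/w32c.png

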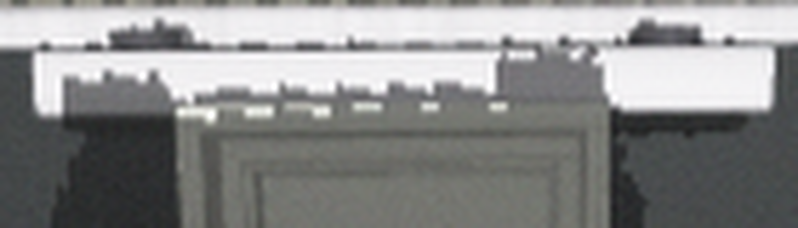

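Run:
```python
from h import *
c=pickle.load(open("w32.pkl","rb"))
print("top tray",far(c,[(177,108),(610,102)],.166,235,60,5.7),"fence",far(c,[(34,116),(773,112)],.124,235,60,5.7))
m=lambda a,ox,oy,k:(np.array(a)+.5)/k-.5+[ox,oy]
w=[ray(c,*m(p,250,195,5),.166) for p in [(122,140),(453,142)]];print("rear edge",w,np.degrees(np.arctan2(-(w[0]-w[1])[0],(w[0]-w[1])[1])))
print("head",ray(c,*m((292,353),250,195,5),.142))
```

```text
top tray [ 0.657   0.1773 11.7355  0.0629] fence [ 0.6577  0.179  11.2888  0.1235]
rear edge [array([0.58845522, 0.1960996 ]), array([0.60037839, 0.13384758])] 10.842589337792043
head [0.53595542 0.15482681]
```

```bash
python3 look.py scene s33
```

```text
22.68 [0.6245 0.155  0.303 ] [-179.48   -0.45   10.95] F [-0.2 -1.1  0.7] T [0.004 0.015 0.027] gap 0.601 j [-0.44  0.43  0.17  1.73 -0.09  0.98 -1.62]
campos [0.944 0.69  0.978]
```

View pics/s33.png

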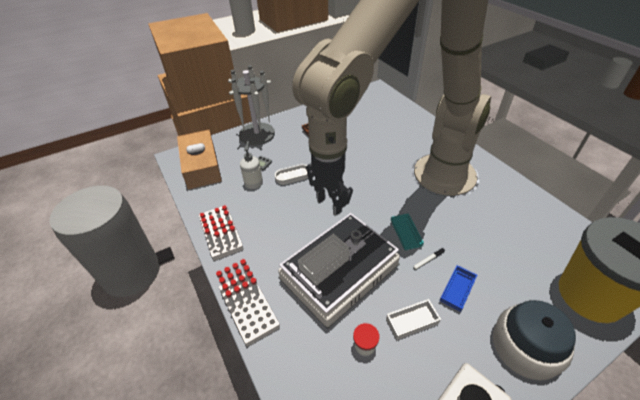

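Everything else stands where it was, the stack is clamped and the gripper is clear.

```bash
python3 -c "
from plant import sign_off
print(sign_off())"
```

```text
the job is handed in; nothing more can be done
None
```

I stacked the two matching trays on the platform tray, slid the stop up until the stack met the fence, then tightened the thumbscrew and let go. I handed the job in at about 23 s on the robot's clock. Sign-off gives no verdict.

- **Stacking:** Both trays went down to their expected nested heights and met firm contact there, peaking at 39 N and 33 N at the wrist. I gripped the second one 38 mm off-centre, because joint 6 was close to its range limit over that tray. It still seated.
- **Stop:** I drew the stop along by the screw head until it stopped moving, at 10–12 N. My last image put the stack's centre within about 2 mm of where a tray against the fence should stand.
- **Flatness:** The top tray's ends measured 10.8° and 11.7°, against 11.3° for the fence. That spread is within reading error, so the pictures alone do not show it flat to better than about half a degree. The stop being firmly blocked supports it.
- **Screw:** I turned it about 142° clockwise in one grip. The torque climbed from about 0.05 to 0.35 N m at the rate expected for a seated screw. I stopped there, below the 0.8 N m over-tightening limit.
- **Drift:** The gripper crept about 1 mm back from the fence while turning. I pushed the stop forward again until it pressed on the stack before the screw seated. The last picture showed no visible gap.
- **Bystanders:** In the last scene picture, the other trays, look-alikes and bystanders in view looked unmoved. The arm hid the tape and most of the brown look-alike.

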